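Unlock the transport rack and transfer the vials in order

ROBOT

A 6-joint arm with a two-finger parallel gripper is mounted at the origin on a cart in front of the work surface, level with it; the furniture and walls round the work are solid. World frame = base frame: x ahead of the robot, y to its left, z up, the work surface at z = 0. Lengths are in m, angles in rad, forces in N, time in s.
With the tool pointing down it reaches from about 0.425 to 0.95 m from the base axis. Payload 3.5 kg.
Tool frame: the origin (TCP) lies at the very end of the fingers, on their centre line; the grasp point (between the pads) lies 19 mm behind it; z points along the fingers, y is the direction in which the jaws open and shut (so a half turn about z gives the same grasp; the last joint's range is limited). The gripper opens to 85 mm and grips with 20 to 120 N. Pads are 22 mm wide; open, the fingers measure 114 mm over their backs; the gripper's body (76 mm by 85 mm) begins 54 mm behind the grasp point. The pads swing forward as they close: fully open they stand 13 mm farther back than shut.
Start: joints at [0.966, 0.286, 1.577, -0, 1.279, -0.15], TCP at [0.296, 0.606, 0.21] pointing down, gripper open.
Joint ranges: [-2.77, 2.77], [-0.9, 2.22], [0.21, 2.48], [-1.53, 4.67], [0.24, 2.81], [-2.84, 2.84]. Speed limits (rad/s): [2.79, 2.79, 3.14, 3.14, 3.14, 3.14].

INTERFACE

Orientations are given as a unit quaternion [x, y, z, w].
In Python, from plant import get_state, read_camera, sign_off gives the robot as it stands.
- The arm moves only by the tool step_arm, never from a script. Its argument "targets" is a list that holds one entry, the list of rows, each a list of 5 numbers: the opening, from 0 (shut) to 1 (fully open), then the shift along the tool's x, y, z each as a share of 4 cm, from -1 to 1, then the turn about the tool's z as a share of 5 degrees, from -1 to 1. A call has 1 to 10 rows; each row shifts and turns the commanded pose from where the row before left it, along the tool's axes as they then stand; what a row does not reach is not made up. A row lasts 1/12 s, in which the tool goes at most 41.7 mm and 7.16 degrees, less where a joint would pass 70% of its speed; a pose out of reach is approached as far as the arm can. A call with a number of a shift or a turn outside -1 to 1 is refused whole. A call with a gripper value outside its range is refused whole. The fingers move at their own pace and stop on an object; "squeeze" is the grip in N (left out, the last holds). Time passes only in rows, so rows that do not move let the fingers close. It gives the time, the measured TCP pose, the force and the opening at its end, in the units of the state.
- get_state(): the state, without advancing time (a new reading comes with each control period).
- read_camera(name): name is "side" or "top" or "wrist"; returns a dict with "pixels" (400x640x3 uint8, red, green, blue), "range_z" (400x640 float32, m along the optical axis (not along the pixel's ray), 0 where there is no reading), "mtx" (3x3 intrinsics, pixels), "k1" (the pictures are not rectified: a ray, as slopes to the right and down, at radius r is drawn at 1 + k1 r^2 times it, then the intrinsics apply), "rvec" (rotation vector, rad) and "tvec" (3), from world to camera coordinates, as OpenCV has them. Camera axes: x right, y down, z forward; pixel columns grow to the right and rows downward; lengths in m; the calibration is good to about 2 mm. A picture is of the moment at which its call begins.
- sign_off(): hands the job in, once; it reports no verdict.
The state is a dict: "time": time; "qpos": joint angles; "dq": joint speeds; "joint_efforts": joint torques, N m; "eef_pos": TCP position; "tcp_rot": TCP orientation; "contact_force": force on the tool from outside, world axes, zero at the start; "wrist_torque": the same for the moment, N m; "opening": opening from 0.0 (shut) to 1.0 (fully open).
Only numpy, scipy, OpenCV 4.12 (cv2) and the standard library are available. Lean on these libraries where they do the work, as an engineer would, in place of code of your own. Each camera call takes 0.05 s, during which the arm holds its last target.

TASK

The vials have come in the transport rack, in the order in which they will be used, first one at the plunger. Pull up the sprung index plunger, twist its T grip to latch it open and let go, slide the hold-down bar out sideways from under the end lips, lift it off and lay it flat on the bare table, between the racks or before them. Then move the four vials one at a time, straight from rack to rack and upright, without dropping them, into the working rack in the same order: the vial next to the plunger into the socket next to the upright steel tab, and so on along the row; leave the plunger latched open.

Things in the scene. Friction and masses are not known exactly. Their poses are not given: they have to be found in the camera images.
- transport_rack: fixed rack with white block. Origin: centre of underside; z up, y along the row. Sockets: 30 mm bore, floor z 12 mm, rim z 28, on x = 0 at y = +57, +19, -19, -57 mm. End brackets at y = +94 (with plunger) and -94, 22 mm long: ledge z 56.5, lip z 66.6 to 72.6 over it reaching to x = +14. Their slots open to +x only: the bar slides out to +x by 22 mm or more, then lifts.
- plunger (a joint): lift (m) of the sprung index plunger, at x = +5, y = +94 mm of the transport rack: 0 = pin in the bar's hole, stop at 0.012; spring 3 N, rising to 6.5 N. Black T grip 34 x 11 x 16 mm, along rack y when locked, z 85.5 to 101.5 mm above the rack's underside plus this lift; keep fingertips above its lower edge (sleeve below). Free to twist above 0.008; let go then it rests latched at 0.008.
- plunger_twist (a joint): turn (rad) of the T grip about the vertical, counter-clockwise from above; 0 = along the rack's y, cross pin in its slot, 0.1 play. Pulled above 0.008 m it turns easily to 1.65 either way; set down at 0.7 to 1.65 either way it stays latched open where it is left. It has to be turned while it is held up.
- hold_down_bar: loose aluminium bar 14 x 209 x 8 mm, 0.11 kg, black grip rib in the middle of its top, 12 mm wide (x), 50 long (y), its top 30 mm above the bar's underside. Origin: centre of underside; z up, y along it, to the end with the plunger's hole. At first in the rack's slots at rack x = +5, y = 0, z = 56.5 mm, over half of each cap. The table midway between the racks is bare within 0.58 m of the robot.
- vial_1: stoppered glass vial, grey cap and red band, 22 mm across, 41 mm tall, 0.02 kg; grip it across, 20 to 38 mm above its foot. Origin: centre of its foot, z up. At first it stands in one of the transport rack's four sockets (any), its foot 12 mm above the rack's underside, so its lower 16 mm are in the socket.
- vial_2: stoppered glass vial, blue cap and blue band, 22 mm across, 43 mm tall, 0.02 kg; grip it across, 20 to 38 mm above its foot. Origin: centre of its foot, z up. At first it stands in one of the transport rack's four sockets (any), its foot 12 mm above the rack's underside, so its lower 16 mm are in the socket.
- vial_3: stoppered glass vial, red cap and red band, 22 mm across, 43 mm tall, 0.02 kg; grip it across, 20 to 38 mm above its foot. Origin: centre of its foot, z up. At first it stands in one of the transport rack's four sockets (any), its foot 12 mm above the rack's underside, so its lower 16 mm are in the socket.
- vial_5: stoppered glass vial, orange cap and orange band, 22 mm across, 43 mm tall, 0.02 kg; grip it across, 20 to 38 mm above its foot. Origin: centre of its foot, z up. At first it stands in one of the transport rack's four sockets (any), its foot 12 mm above the rack's underside, so its lower 16 mm are in the socket.
- working_rack: fixed rack with grey block 52 x 164 mm, 28 mm high. Origin: centre of underside; z up, y along the row. Sockets, empty at first: 30 mm bore, floor z 12 mm, rim z 28, on x = 0 at y = +57, +19, -19, -57 mm. An upright steel tab, 66 mm high, at the +y end (y = +88). A vial from the transport rack's socket at some y belongs in the socket at the same y here.

How it is judged:
By the outcome, as a careful person would: the job done as asked, in the order asked, and still so for the second after the job is handed in, with the robot touching nothing.
It also fails if it takes over 144 s, if anything falls off the work surface, if the arm or the gripper's body presses on something with over 40 N, if the wrist force passes 120 N, or if a joint passes its speed limit or range.

## Working session

There is one attempt and no reset: what is moved stays moved. The work goes in short steps, Python scripts to look and compute and a tool call to move; the robot and the scene stay as the last step left them, time stands still between calls to the robot, and variables do not carry over. Pictures are saved under pics/ and viewed, and the job is handed in when it is done.

Besides the shell and the picture viewer there is one more tool, called after ">>>" as name([rows], argument=value, ...), one row to a line, values as JSON. step_arm: Moves the arm, as the interface text tells. Shift numbers are shares of 4 cm and turn numbers shares of 5 degrees, none past 1 either way. Its arguments: {"type":"object","properties":{"targets":{"type":"array"},"squeeze":{"type":"number"}},"required":["targets"]}

```bash
ls; mkdir -p pics
cat > h.py <<'E'
import numpy as np, cv2
from plant import get_state, read_camera, sign_off
from scipy.spatial.transform import Rotation as R
def cam(name,fn=None):
    c=read_camera(name)
    if fn: cv2.imwrite('pics/'+fn,c['pixels'][:,:,::-1])
    np.savez('last_'+name+'.npz',**{k:np.asarray(v) for k,v in c.items()})
    return c
def load(name): return dict(np.load('last_'+name+'.npz'))
def ray(c,u,v):
    K=np.array(c['mtx']);x=(u-K[0,2])/K[0,0];y=(v-K[1,2])/K[1,1]
    xd,yd=x,y
    for _ in range(20):
        s=1+float(c['k1'])*(x*x+y*y);x,y=xd/s,yd/s
    Rm=cv2.Rodrigues(np.array(c['rvec'],float))[0];t=np.array(c['tvec'],float).ravel()
    return -Rm.T@t, Rm.T@np.array([x,y,1.])
def atz(c,u,v,z):
    o,d=ray(c,u,v);return o+d*(z-o[2])/d[2]
def dep(c,u,v):
    o,d=ray(c,u,v);return o+d*float(c['range_z'][int(round(v)),int(round(u))])
def proj(c,p):
    Rm=cv2.Rodrigues(np.array(c['rvec'],float))[0];t=np.array(c['tvec'],float).ravel()
    q=Rm@np.array(p)+t;x,y=q[:2]/q[2];s=1+float(c['k1'])*(x*x+y*y);K=np.array(c['mtx'])
    return K[0,0]*x*s+K[0,2],K[1,1]*y*s+K[1,2]
def crop(c,u0,v0,u1,v1,f,fn):
    im=c['pixels'][v0:v1,u0:u1,::-1];cv2.imwrite('pics/'+fn,cv2.resize(im,None,fx=f,fy=f,interpolation=cv2.INTER_CUBIC))
E
python3 - <<'E'
from h import *
for n in ['top','side','wrist']: cam(n,n+'1.png')
s=get_state();print(s)
print(R.from_quat(s['tcp_rot']).as_matrix().round(3))
E
```

```text
pics
{'time': 0.15, 'qpos': array([ 9.65997985e-01,  2.86989499e-01,  1.57790268e+00,  8.97555045e-06,
        1.27862822e+00, -1.49984523e-01]), 'dq': array([ 1.07247216e-05, -1.74611825e-03, -2.94373768e-03,  3.87508155e-04,
        3.22459289e-03,  2.72425352e-04]), 'joint_efforts': array([ 1.34944024e-03, -4.06604040e+01, -2.93140250e+01, -1.41289270e-04,
        3.94516101e-03, -1.90743975e-06]), 'eef_pos': array([0.29615028, 0.60591421, 0.20911321]), 'tcp_rot': array([ 2.25453113e-01,  9.74253542e-01, -8.94461456e-04, -3.59178171e-04]), 'contact_force': array([ 0.38366082,  1.12799861, -0.24383079]), 'wrist_torque': array([ 0.01566557, -0.04440229,  0.01222046]), 'opening': 1.0018194631535975}
[[-0.898  0.439 -0.001]
 [ 0.439  0.898 -0.002]
 [ 0.    -0.002 -1.   ]]
```

View pics/top1.png

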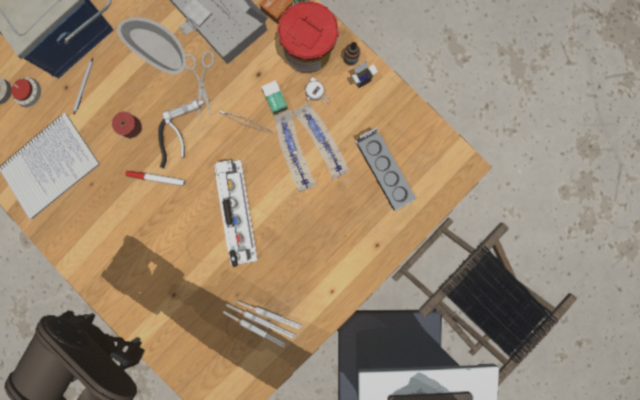

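View pics/side1.png

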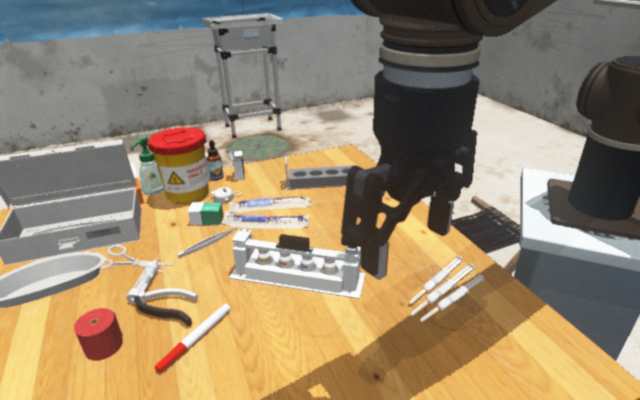

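View pics/wrist1.png

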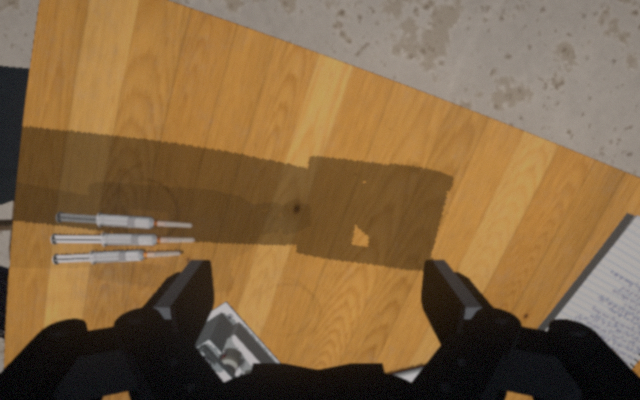

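Run:
```python
from h import *
c=load('top')
crop(c,200,145,280,275,4.5,'tc1.png'); crop(c,345,115,425,220,5,'tc2.png')
for p in [(230,163),(240,262),(228,210),(366,135),(404,205),(300,150),(490,165),(265,320)]: print(p,dep(c,*p).round(3),atz(c,*p,0).round(3))
c=load('side');crop(c,220,210,380,310,5,'sc1.png')
```

```text
(230, 163) [0.607 0.424 0.072] [0.615 0.436 0.   ]
(240, 262) [0.398 0.415 0.003] [0.398 0.415 0.   ]
(228, 210) [0.51  0.426 0.085] [0.511 0.44  0.   ]
(366, 135) [0.667 0.139 0.039] [0.673 0.135 0.   ]
(404, 205) [0.518 0.054 0.003] [0.518 0.054 0.   ]
(300, 150) [ 0.642  0.281 -0.002] [0.641 0.281 0.   ]
(490, 165) [ 0.681 -0.397 -0.719] [ 0.605 -0.144  0.   ]
(265, 320) [0.271 0.361 0.008] [0.27  0.362 0.   ]
```

View pics/tc1.png

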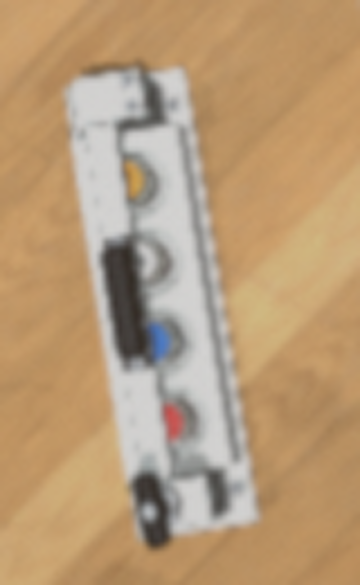

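View pics/tc2.png

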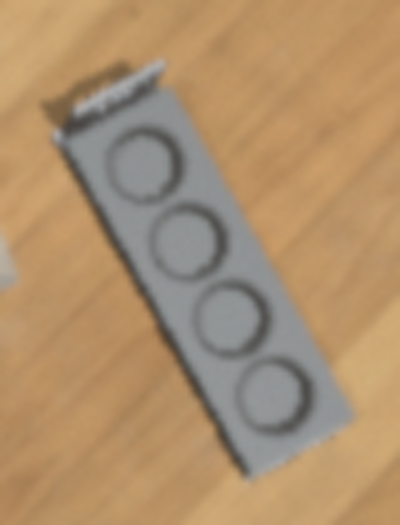

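View pics/sc1.png

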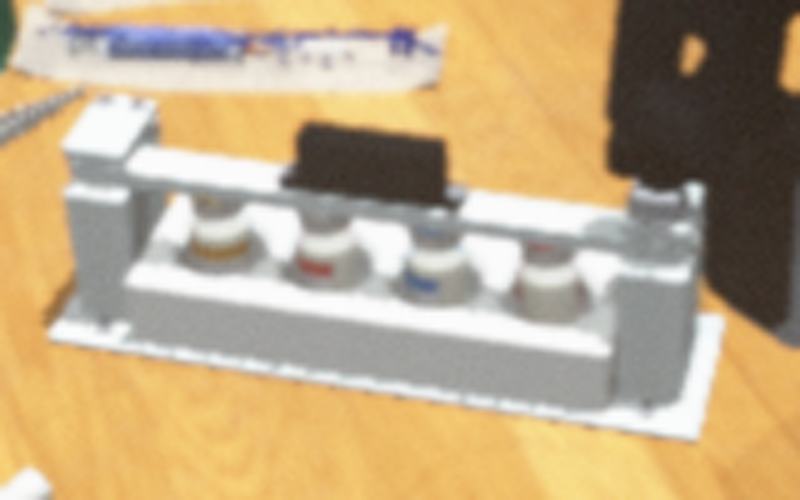

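```bash
cat >> h.py <<'E'
def T2W(s=None):
    s=s or get_state(); return R.from_quat(s['tcp_rot']).as_matrix(), np.array(s['eef_pos'])
def yaw(s=None):  # direction angle of tool x in world
    M,_=T2W(s); return np.degrees(np.arctan2(M[1,0],M[0,0]))
def go(p,yw=None):
    """first translate (current tool axes) in shares; then turn rows; turn about tool z (down) positive lowers world yaw"""
    M,e=T2W(); d=M.T@(np.array(p)-e)/0.04
    print('yaw',round(yaw(),2),'pos',e.round(4),'shares',d.round(3),'n',np.abs(d).max().round(2))
    if yw is not None:
        t=-(yw-yaw()+180)%360-180
        t=((-(yw-yaw()))+180)%360-180
        print('turn deg',round(t,2),'rows',round(t/5,2), 'opp', round(((t+180)+180)%360-180,2))
E
python3 - <<'E'
from h import *
c=load('wrist');o,d=ray(c,320,200);print(o,d/np.linalg.norm(d))
M,e=T2W();print('cam in tool',M.T@(o-e), M.T@d, c['mtx'])
for n in ['top','side']:
  k=load(n);o,d=ray(k,320,200);print(n,o,k['mtx'][0,0])
# top pts
c=load('top')
f=lambda u,v,z,s=4.5,o=(200,145):atz(c,o[0]+u/s-.4,o[1]+v/s-.4,z).round(4)
print('T',f(152,510,.1),'rib',f(120,297,.0865))
for p in [(132,182),(148,260),(160,342),(175,422)]: print(f(*p,.055))
g=lambda u,v,z:f(u,v,z,5,(345,115))
for p in [(146,167),(188,243),(232,319),(275,396)]: print('w',g(*p,.028))
E
```

```text
[0.23340916 0.63653098 0.37259621] [ 0.24340602 -0.11272783 -0.96335141]
cam in tool [ 0.06986131 -0.00036907 -0.16346188] [-0.26848322  0.00749485  0.96331221] [[354.86097558   0.         317.24494496]
 [  0.         354.86097558 202.49796395]
 [  0.           0.           1.        ]]
top [0.48802045 0.24858512 1.11672143] 511.32387193242346
side [0.24635245 0.92358227 0.48583783] 424.9131043417119
T [0.4138 0.4133 0.1   ] rib [0.5085 0.4291 0.0865]
[0.5624 0.4287 0.055 ]
[0.5261 0.4214 0.055 ]
[0.4881 0.4161 0.055 ]
[0.4511 0.4094 0.055 ]
w [0.6404 0.1218 0.028 ]
w [0.6074 0.1043 0.028 ]
w [0.5745 0.0859 0.028 ]
w [0.5412 0.0679 0.028 ]
```

Run:
```python
from h import *
go([.56,.43,.21],189.8)
```

```text
yaw 153.94 pos [0.2962 0.6059 0.2091] shares [-7.858 -1.053 -0.022] n 7.86
turn deg -35.86 rows -7.17 opp 144.14
```

>>> step_arm([
  [[1,-0.98,-0.13,0,0],[1,-0.98,-0.13,0,0],[1,-0.98,-0.13,0,0],[1,-0.98,-0.13,0,0],[1,-0.98,-0.13,0,0],[1,-0.98,-0.13,0,0],[1,-0.98,-0.13,0,0],[1,-0.98,-0.13,0,0],[1,0,0,0,-1],[1,0,0,0,-1]],
])

```text
time: 0.98
eef_pos: [0.562, 0.4289, 0.2093]
tcp_rot: [0.14, 0.99, -0.0, -0.0]
contact_force: [-0.3, -0.4, 0.6]
opening: 1.0
```

>>> step_arm([
  [[1,0,0,0,-1],[1,0,0,0,-1],[1,0,0,0,-1],[1,0,0,0,-1],[1,0,0,0,-1],[1,0,0,0,-0.17],[1,0,0,0,0],[1,0,0,0,0]],
])

```text
time: 1.65
eef_pos: [0.5598, 0.4312, 0.2099]
tcp_rot: [-0.084, 0.996, -0.0, -0.0]
contact_force: [0.3, -0.2, -1.8]
opening: 1.006
```

Run:
```python
from h import *
c=cam('wrist','w2.png'); cam('top','t2.png')
s=get_state();print(s['qpos'],s['eef_pos'],yaw())
```

```text
[ 5.13059623e-01  3.55261914e-01  1.49036580e+00 -1.33107699e-05
  1.29626169e+00 -1.22745543e+00] [0.55985608 0.43122021 0.21004245] -170.2756275782644
```

View pics/w2.png

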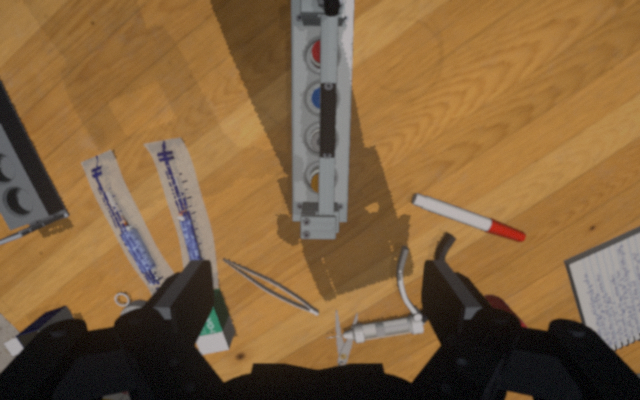

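>>> step_arm([
  [[0.5,1,0,0,0],[0.5,1,0,0,0],[0.5,0,0,0,0],[0.5,0,0,0,0],[0.5,0,0,0,0]],
])

```text
time: 2.17
eef_pos: [0.4815, 0.418, 0.211]
tcp_rot: [-0.085, 0.996, 0.0, 0.001]
contact_force: [0.7, 0.4, 0.1]
opening: 0.499
```

Run:
```python
from h import *
c=cam('wrist','w3.png')
crop(c,260,20,380,260,2.5,'w3a.png')
```

```text
(no output)
```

View pics/w3a.png

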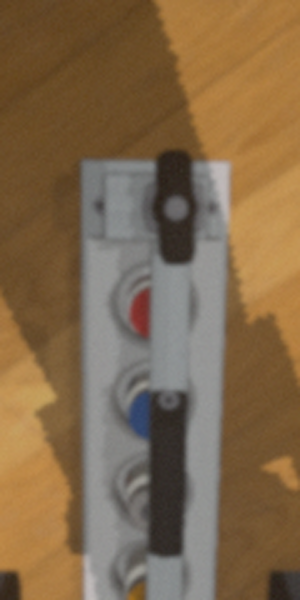

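Run:
```python
from h import *
c=load('wrist')
f=lambda u,v,z:atz(c,260+u/2.5-.3,20+v/2.5-.3,z)
T=f(175,207,.1015);print('T',T,dep(c,329.5,102))
r1=f(167.5,391,.0865);r2=f(168,553,.0865);print('rib',r1,r2,(r1+r2)/2,np.linalg.norm(r1-r2),dep(c,327,208))
d=T-(r1+r2)/2;print('T-rib',d,np.hypot(*d[:2]),np.degrees(np.arctan2(d[1],d[0]))%360)
# plate corners z~0.003? edges
for p in [(80,162),(230,162)]: print(f(*p,.003))
# cap centers (visible rings)
for p in [(152,308),(150,408)]: print(f(*p,.055))
```

```text
T [0.41193742 0.41511779 0.1015    ] [0.41161017 0.41487389 0.102467  ]
rib [0.47030024 0.42374929 0.0865    ] [0.52695376 0.43414918 0.0865    ] [0.498627   0.42894923 0.0865    ] 0.05760016786559296 [0.49730471 0.42886765 0.08684024]
T-rib [-0.08668957 -0.01383145  0.015     ] 0.08778605252330415 189.06521569278758
[0.4010728  0.37797584 0.003     ]
[0.39082826 0.437105   0.003     ]
[0.44776673 0.4148935  0.055     ]
[0.48404386 0.42050303 0.055     ]
```

Run:
```python
from h import *
go([.412,.415,.130],189.4)
go([.412,.415,.088],189.4)
```

```text
yaw -170.24 pos [0.4823 0.4181 0.2114] shares [1.75  0.22  2.031] n 2.03
turn deg 0.36 rows 0.07 opp -179.64
yaw -170.24 pos [0.4823 0.4181 0.2114] shares [1.752 0.219 3.081] n 3.08
turn deg 0.36 rows 0.07 opp -179.64
```

>>> step_arm([
  [[0.5,0.9,0.11,0.4,0],[0.5,0.85,0.11,0.4,0.07],[0.5,0,0,0.6,0],[0.5,0,0,0.6,0],[0.5,0,0,0,0],[0.5,0,0,0,0]],
])

```text
time: 2.72
eef_pos: [0.4112, 0.4143, 0.1296]
tcp_rot: [-0.082, 0.997, -0.001, -0.001]
contact_force: [0.6, -0.4, 1.0]
opening: 0.503
```

Run:
```python
from h import *
cam('side','s4.png'); c=cam('wrist','w4.png')
go([.412,.415,.088],189.4)
c=load('side');crop(c,300,150,420,300,4,'s4a.png')
```

```text
yaw -170.61 pos [0.4127 0.4153 0.1323] shares [ 0.021 -0.006  1.107] n 1.11
turn deg -0.01 rows -0.0 opp 179.99
```

View pics/s4a.png

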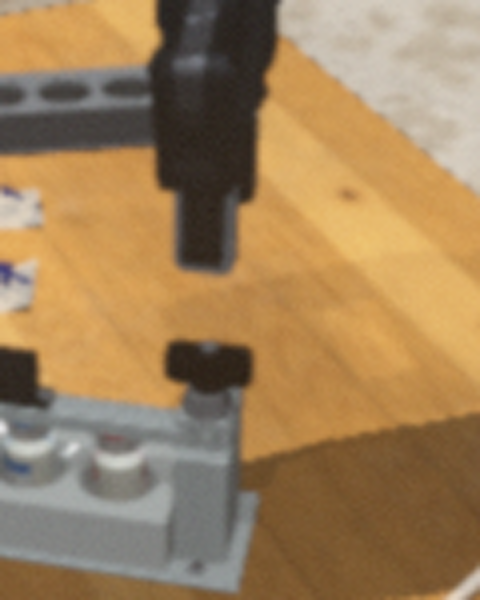

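View pics/w4.png

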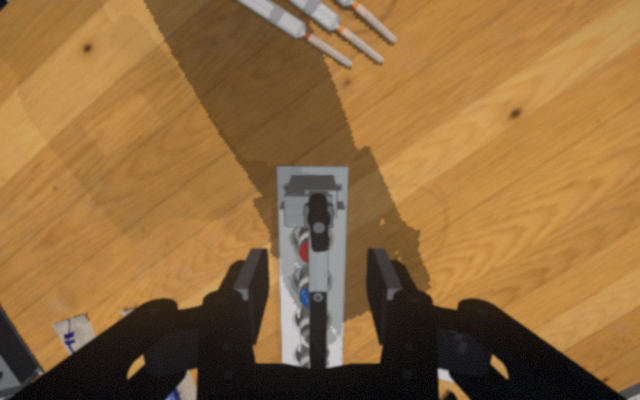

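>>> step_arm([
  [[0.5,0,0,0.55,0],[0.5,0,0,0.52,0],[0.5,0,0,0,0],[0.08,0,0,0,0],[0.08,0,0,0,0],[0.08,0,0,0,0],[0.08,0,0,0,0],[0.08,0,0,0,0],[0.08,0,0,0,0]],
], squeeze=40)

```text
time: 3.57
eef_pos: [0.411, 0.4147, 0.0883]
tcp_rot: [-0.082, 0.997, 0.0, 0.001]
contact_force: [0.6, -0.6, 0.3]
opening: 0.081
```

Run:
```python
from h import *
cam('side');s=get_state();print(s['contact_force'],s['opening'],s['eef_pos'])
c=load('side');crop(c,300,150,420,300,4,'s5a.png')
```

```text
[-0.48586823 -0.3410535   0.6908839 ] 0.07578348304172008 [0.410838   0.41461042 0.08799656]
```

View pics/s5a.png

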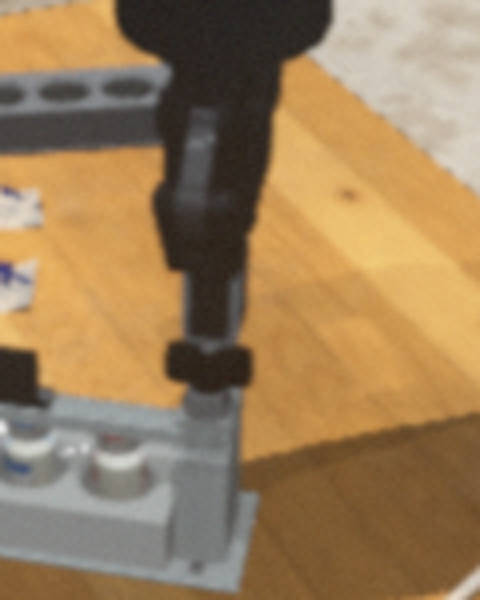

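>>> step_arm([
  [[0,0,0,0,0],[0,0,0,0,0],[0,0,0,0,0]],
])

```text
time: 3.87
eef_pos: [0.4106, 0.4144, 0.0874]
tcp_rot: [-0.082, 0.997, -0.0, -0.0]
contact_force: [-0.2, 0.3, -0.4]
opening: -0.001
```

Run:
```python
from h import *
cam('side');cam('wrist')
c=load('side');im=c['pixels'][190:260,320:390,::-1].astype(float);im=np.clip(im*3,0,255).astype(np.uint8)
cv2.imwrite('pics/s6.png',cv2.resize(im,None,fx=8,fy=8,interpolation=cv2.INTER_CUBIC))
c=load('wrist');im=c['pixels'][150:400,200:440,::-1].astype(float);im=np.clip(im*2.,0,255).astype(np.uint8)
cv2.imwrite('pics/w6.png',cv2.resize(im,None,fx=2.3,fy=2.3,interpolation=cv2.INTER_CUBIC))
```

```text
(no output)
```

View pics/s6.png

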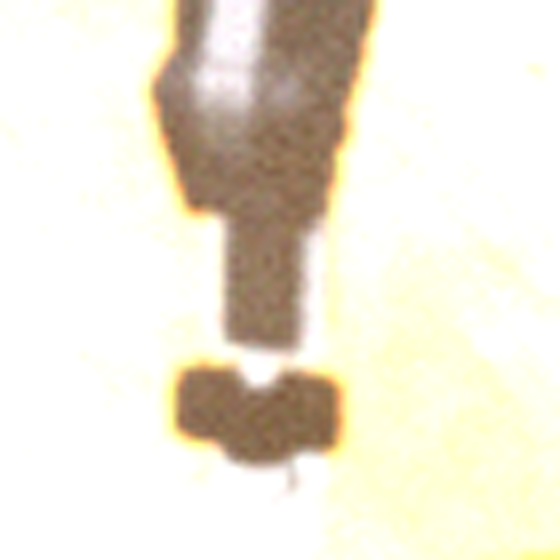

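View pics/w6.png

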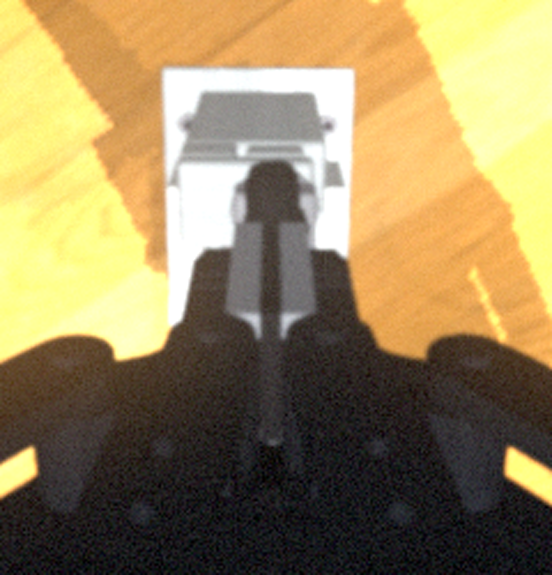

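Run:
```python
from h import *
c=load('side')
for n,u,v in [('Tl',320+200/8,190+400/8),('Tc',320+258/8,190+415/8),('Tr',320+320/8,190+400/8),('f',320+262/8,190+300/8),('ftip',320+262/8,190+330/8)]:
    print(n,u,v,dep(c,u,v).round(4))
print(proj(c,get_state()['eef_pos']),get_state()['eef_pos'], get_state()['qpos'])
w=load('wrist')
for p in [(270,185),(270,200),(245,270),(295,270),(245,235)]:
    print(dep(w,200+p[0]/2.3,150+p[1]/2.3).round(4))
print(proj(w,get_state()['eef_pos']))
t=cam('top')
print(proj(t,get_state()['eef_pos']))
```

```text
Tl 345.0 240.0 [0.421  0.4226 0.0964]
Tc 352.25 241.875 [0.4099 0.4205 0.0943]
Tr 360.0 240.0 [0.398  0.4195 0.1004]
f 352.75 227.5 [0.409  0.4226 0.1227]
ftip 352.75 231.25 [0.407  0.4286 0.1203]
(np.float64(353.0578825796639), np.float64(243.25291676666285)) [0.41053768 0.41440191 0.08734047] [ 6.16236368e-01  2.18679177e-01  1.89836943e+00 -4.32086477e-06
  1.02475596e+00 -1.11940342e+00]
[0.3966 0.4118 0.1013]
[0.3996 0.4123 0.1015]
[0.4004 0.4084 0.1317]
[0.3993 0.4164 0.1314]
[0.4002 0.408  0.1186]
(np.float64(317.84701896236146), np.float64(247.27753040517274))
(np.float64(233.87130424778476), np.float64(259.06041545825923))
```

Run:
```python
from h import *
M,e=T2W()
for n in ['wrist','side']:
    c=load(n);print(n)
    r=c['range_z']
    if n=='wrist':
        u=317
        for v in range(200,330,6):
            print(v,[ (M.T@(dep(c,uu,v)-e)*1000).round(0).tolist() for uu in (306,317,328)])
    else:
        for v in range(205,256,3):
            print(v,[ (M.T@(dep(c,uu,v)-e)*1000).round(0).tolist() for uu in (350,353,356)])
```

```text
wrist
200 [[9.0, -7.0, 55.0], [9.0, -0.0, 55.0], [9.0, 7.0, 55.0]]
206 [[9.0, -7.0, 42.0], [9.0, -0.0, 42.0], [9.0, 6.0, 41.0]]
212 [[9.0, -7.0, 31.0], [9.0, -0.0, 30.0], [8.0, 6.0, 32.0]]
218 [[9.0, -6.0, 19.0], [9.0, -0.0, 19.0], [9.0, 6.0, 18.0]]
224 [[7.0, -6.0, 15.0], [15.0, -0.0, -9.0], [14.0, 5.0, -5.0]]
230 [[6.0, -6.0, 8.0], [14.0, -0.0, -14.0], [13.0, 5.0, -11.0]]
236 [[4.0, -6.0, 5.0], [12.0, -0.0, -14.0], [11.0, 5.0, -13.0]]
242 [[1.0, -6.0, 4.0], [8.0, -0.0, -13.0], [9.0, 5.0, -15.0]]
248 [[10.0, -5.0, -25.0], [11.0, -0.0, -26.0], [11.0, 4.0, -26.0]]
254 [[11.0, -5.0, -33.0], [11.0, -0.0, -33.0], [11.0, 4.0, -33.0]]
260 [[11.0, -5.0, -39.0], [11.0, -0.0, -39.0], [12.0, 4.0, -39.0]]
266 [[11.0, -4.0, -44.0], [11.0, -0.0, -44.0], [11.0, 4.0, -44.0]]
272 [[12.0, -4.0, -49.0], [11.0, -0.0, -49.0], [11.0, 4.0, -48.0]]
278 [[11.0, -4.0, -53.0], [11.0, -0.0, -53.0], [12.0, 3.0, -54.0]]
284 [[11.0, -4.0, -56.0], [11.0, -0.0, -57.0], [11.0, 3.0, -57.0]]
290 [[12.0, -4.0, -62.0], [9.0, -0.0, -58.0], [12.0, 3.0, -63.0]]
296 [[13.0, -4.0, -67.0], [8.0, -0.0, -59.0], [12.0, 3.0, -66.
[... 734 characters left out ...]
54.0]]
223 [[-3.0, 14.0, -47.0], [1.0, 14.0, -47.0], [6.0, 14.0, -48.0]]
226 [[-3.0, 14.0, -42.0], [1.0, 15.0, -43.0], [6.0, 17.0, -45.0]]
229 [[-3.0, 14.0, -36.0], [1.0, 11.0, -34.0], [6.0, 13.0, -37.0]]
232 [[-3.0, 13.0, -30.0], [2.0, 14.0, -31.0], [6.0, 14.0, -32.0]]
235 [[-5.0, -1.0, -15.0], [-0.0, 0.0, -16.0], [5.0, 8.0, -22.0]]
238 [[-4.0, 6.0, -14.0], [1.0, 6.0, -14.0], [5.0, 5.0, -15.0]]
241 [[-4.0, 6.0, -8.0], [1.0, 7.0, -10.0], [6.0, 7.0, -11.0]]
244 [[-3.0, 10.0, -5.0], [1.0, 7.0, -4.0], [6.0, 6.0, -4.0]]
247 [[-3.0, 8.0, 2.0], [1.0, 8.0, 1.0], [5.0, -1.0, 8.0]]
250 [[-3.0, 11.0, 5.0], [2.0, 10.0, 5.0], [6.0, 8.0, 6.0]]
253 [[-3.0, 10.0, 12.0], [2.0, 11.0, 10.0], [6.0, 9.0, 11.0]]
```

>>> step_arm([
  [[0.4,0,0,0,0],[0.4,0,0,0,0],[0.4,0,0,0,0],[0.4,0,0,0,0]],
])

```text
time: 4.35
eef_pos: [0.4106, 0.4144, 0.0874]
tcp_rot: [-0.082, 0.997, -0.0, -0.0]
contact_force: [-0.5, 0.1, 0.5]
opening: 0.398
```

```bash
cat > fin.py <<'E'
from h import *
M,e=T2W();print(e,get_state()['opening'])
c=cam('wrist')
im=np.clip(c['pixels'][150:400,200:440,::-1].astype(float)*2,0,255).astype(np.uint8)
import sys
cv2.imwrite('pics/'+sys.argv[1],cv2.resize(im,None,fx=2.3,fy=2.3,interpolation=cv2.INTER_CUBIC))
# cloud of near points in tool frame
H,W=c['range_z'].shape
P=[]
for v in range(150,400,2):
  for u in range(150,490,2):
    if 0.03<c['range_z'][v,u]<0.4: P.append(M.T@(dep(c,u,v)-e)*1000)
P=np.array(P)
Q=P[(P[:,2]>-60)&(P[:,2]<-8)&(abs(P[:,0])<20)&(abs(P[:,1])<60)]
for lo in range(-60,-8,4):
  q=Q[(Q[:,2]>=lo)&(Q[:,2]<lo+4)]
  if len(q): print(lo,len(q),'y neg',q[q[:,1]<0,1].min().round(1) if (q[:,1]<0).any() else None,q[q[:,1]<0,1].max().round(1) if (q[:,1]<0).any() else None,'y pos',q[q[:,1]>0,1].min().round(1) if (q[:,1]>0).any() else None, q[q[:,1]>0,1].max().round(1) if (q[:,1]>0).any() else None,'x',q[:,0].min().round(0),q[:,0].max().round(0))
E
python3 fin.py w7.png
```

```text
[0.41062802 0.41441052 0.08741191] 0.39824283118949794
-60 259 y neg -24.0 -17.2 y pos 16.5 23.1 x -11.0 12.0
-56 92 y neg -23.8 -17.2 y pos 16.6 29.6 x -11.0 12.0
-52 133 y neg -30.9 -17.2 y pos 16.5 30.0 x -11.0 12.0
-48 127 y neg -30.9 -17.2 y pos 16.6 30.0 x -11.0 12.0
-44 116 y neg -30.5 -17.2 y pos 16.5 30.1 x -11.0 12.0
-40 100 y neg -30.5 -17.2 y pos 16.9 29.8 x -10.0 12.0
-36 98 y neg -30.7 -17.2 y pos 16.9 29.7 x -11.0 12.0
-32 74 y neg -30.2 -17.2 y pos 16.8 28.6 x -11.0 12.0
-28 43 y neg -23.3 -17.2 y pos 16.9 23.4 x -10.0 12.0
-24 8 y neg -17.3 -17.2 y pos None None x 1.0 7.0
-20 1 y neg None None y pos 2.8 2.8 x 4.0 4.0
-16 327 y neg -4.5 -0.8 y pos 0.1 5.8 x -18.0 15.0
-12 62 y neg -4.6 -0.8 y pos 0.1 6.8 x -17.0 16.0
```

View pics/w7.png

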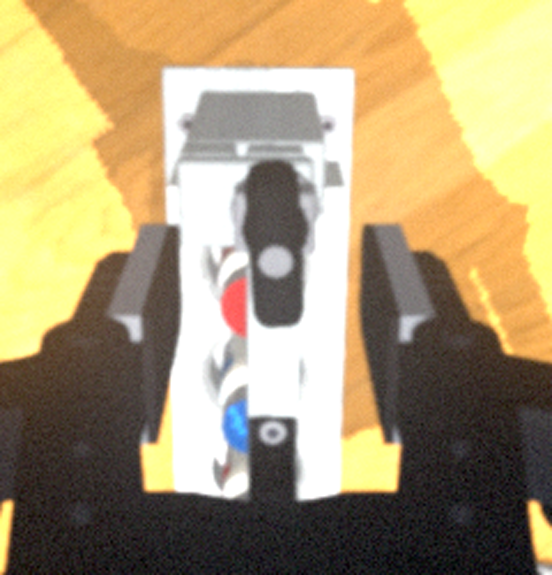

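>>> step_arm([
  [[0.4,0,0.02,0.3,0],[0.4,0,0,0.3,0],[0.4,0,0,0,0],[0.4,0,0,0,0]],
])

```text
time: 4.73
eef_pos: [0.4092, 0.4143, 0.0613]
tcp_rot: [-0.082, 0.997, -0.001, -0.002]
contact_force: [0.8, -0.2, 0.1]
opening: 0.4
```

```bash
python3 fin.py w8.png;  python3 - <<'E'
from h import *
c=cam('side');im=c['pixels'][190:260,320:390,::-1].astype(float);im=np.clip(im*2.5,0,255).astype(np.uint8)
cv2.imwrite('pics/s8.png',cv2.resize(im,None,fx=8,fy=8,interpolation=cv2.INTER_CUBIC))
E
```

```text
[0.40923599 0.41432929 0.0612945 ] 0.4000484754882747
-60 258 y neg -24.1 -17.2 y pos 16.5 23.3 x -11.0 12.0
-56 96 y neg -30.4 -17.3 y pos 16.5 28.8 x -10.0 12.0
-52 124 y neg -31.0 -17.2 y pos 16.5 30.4 x -11.0 12.0
-48 127 y neg -30.8 -17.2 y pos 16.5 30.2 x -11.0 12.0
-44 289 y neg -30.8 -0.0 y pos 0.0 30.2 x -17.0 13.0
-40 437 y neg -30.5 -0.0 y pos 0.0 30.0 x -20.0 14.0
-36 123 y neg -30.5 -0.0 y pos 0.8 29.6 x -11.0 14.0
-32 100 y neg -30.3 -0.0 y pos 0.0 29.3 x -11.0 14.0
-28 64 y neg -23.4 -3.3 y pos 6.9 23.4 x -10.0 13.0
-24 99 y neg -17.5 -6.1 y pos 6.1 9.9 x -10.0 7.0
-20 14 y neg -8.0 -6.2 y pos 6.3 9.9 x 3.0 5.0
-16 42 y neg -18.0 -5.5 y pos 5.5 9.1 x -13.0 7.0
-12 278 y neg -21.4 -0.9 y pos 0.0 9.5 x -14.0 8.0
```

View pics/s8.png

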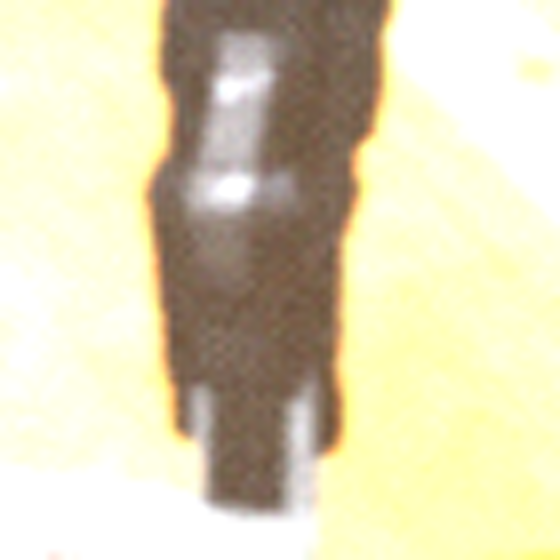

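>>> step_arm([
  [[0.4,-0.05,0,-0.04,0],[0,0,0,0,0],[0,0,0,0,0],[0,0,0,0,0],[0,0,0,0,0],[0,0,0,0,0],[0,0,0,0,0]],
], squeeze=50)

```text
time: 5.42
eef_pos: [0.4131, 0.4159, 0.0659]
tcp_rot: [-0.082, 0.997, 0.0, 0.001]
contact_force: [-0.3, -0.1, 3.9]
opening: 0.111
```

>>> step_arm([
  [[0,0,0,-0.13,0],[0,0,0,-0.13,0],[0,0,0,0,0],[0,0,0,0,0]],
])

```text
time: 5.75
eef_pos: [0.4127, 0.4156, 0.0748]
tcp_rot: [-0.082, 0.997, 0.0, 0.001]
contact_force: [4.2, 2.5, -5.4]
opening: 0.112
```

```bash
python3 - <<'E'
from h import *
s=get_state();print(s['contact_force'],s['wrist_torque'],s['opening'],s['eef_pos'])
c=cam('side');im=c['pixels'][190:260,320:390,::-1].astype(float);im=np.clip(im*1.5,0,255).astype(np.uint8)
cv2.imwrite('pics/s9.png',cv2.resize(im,None,fx=8,fy=8,interpolation=cv2.INTER_CUBIC))
E
python3 fin.py w9.png | head -1
```

```text
[ 4.19611709  2.49413578 -5.40654054] [ 0.52094333 -0.77755395  0.01698757] 0.11246704976257117 [0.4126953  0.41561695 0.07483946]
[0.41269078 0.41564568 0.07478923] 0.11111938027266816
```

View pics/s9.png

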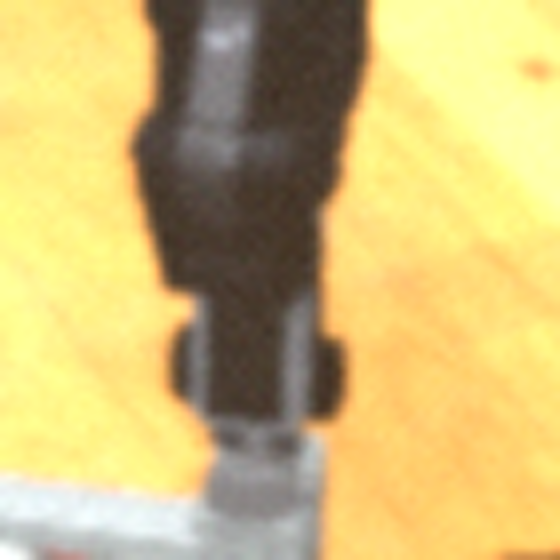

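View pics/w9.png

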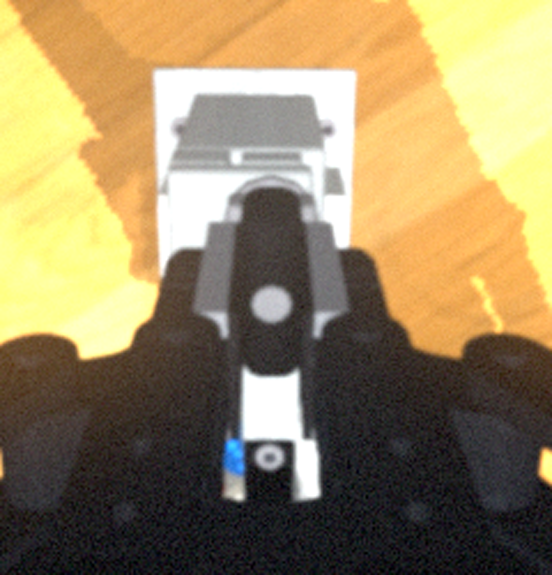

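>>> step_arm([
  [[0,0,0,-0.03,0],[0,0,0,0,1],[0,0,0,0,1],[0,0,0,0,1],[0,0,0,0,1],[0,0,0,0,1],[0,0,0,0,0]],
])

```text
time: 6.43
eef_pos: [0.4127, 0.4154, 0.0758]
tcp_rot: [0.137, 0.991, 0.0, 0.0]
contact_force: [5.1, 2.1, -7.0]
opening: 0.113
```

```bash
python3 - <<'E'
from h import *
s=get_state();print(s['contact_force'],s['wrist_torque'],s['opening'],s['eef_pos'],yaw())
E
python3 fin.py w10.png | head -1
```

```text
[ 5.05528766  2.1295146  -6.99331109] [ 0.43682865 -0.87033901 -0.0239367 ] 0.11300553336145487 [0.41268395 0.41537328 0.07577347] 164.26663767589366
[0.41268395 0.41537328 0.07577347] 0.11300553336145487
```

View pics/w10.png

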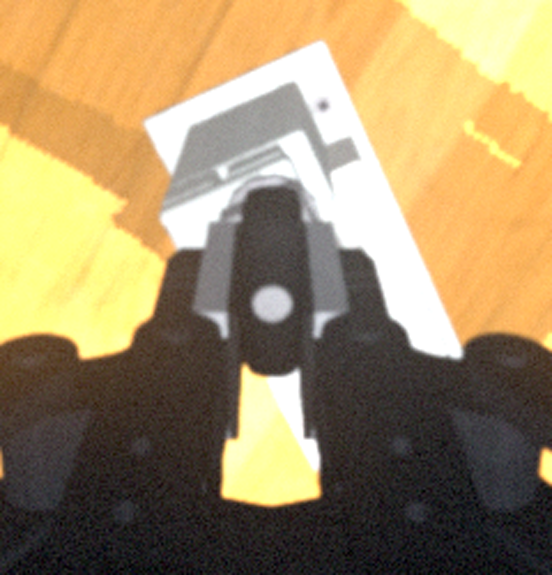

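>>> step_arm([
  [[0,0,0,0,1],[0,0,0,0,1],[0,0,0,0,1],[0,0,0,0,1],[0,0,0,0,1],[0,0,0,0,1],[0,0,0,0,1],[0,0,0,0,1],[0,0,0,0,1],[0,0,0,0,1]],
])

```text
time: 7.32
eef_pos: [0.4123, 0.415, 0.0755]
tcp_rot: [0.543, 0.84, -0.001, 0.0]
contact_force: [4.3, 1.8, -6.4]
opening: 0.113
```

>>> step_arm([
  [[0,0,0,0,1],[0,0,0,0,0],[0,0,0,0.08,0],[0,0,0,0,0]],
])

```text
time: 7.65
eef_pos: [0.4123, 0.4151, 0.0737]
tcp_rot: [0.577, 0.817, -0.001, 0.0]
contact_force: [1.6, -2.3, -1.1]
opening: 0.109
```

```bash
python3 - <<'E'
from h import *
s=get_state();print(s['contact_force'],s['wrist_torque'],s['opening'],s['eef_pos'],yaw())
E
python3 fin.py w11.png | head -1
```

```text
[ 1.62732492 -2.25487283 -1.13108138] [-0.18190202 -0.39386016  0.00091679] 0.10921771055877036 [0.41234922 0.41507596 0.07370579] 109.56320153322802
[0.41234922 0.41507596 0.07370579] 0.10921771055877036
```

View pics/w11.png

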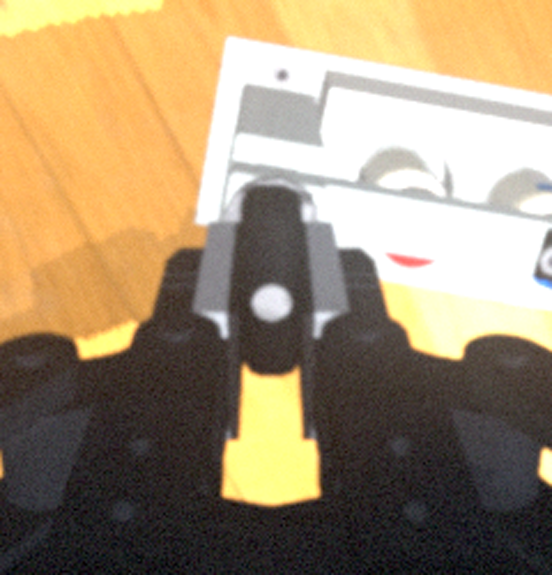

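>>> step_arm([
  [[0.2,0,0,0,0],[0.4,0,0,0,0],[0.4,0,0,0,0],[0.4,0,0,-0.5,0],[0.4,0,0,-1,0],[0.4,0,0,-0.8,0],[0.4,0,0,0,-1],[0.4,0,0,0,-1],[0.4,0,0,0,-1],[0.4,0,0,0,-1]],
])

```text
time: 8.53
eef_pos: [0.4121, 0.4157, 0.166]
tcp_rot: [0.425, 0.905, 0.0, -0.0]
contact_force: [0.0, -0.9, -0.8]
opening: 0.398
```

>>> step_arm([
  [[0.4,0,0,0,-1],[0.4,0,0,0,-1],[0.4,0,0,0,-1],[0.4,0,0,0,-1],[0.4,0,0,0,-1],[0.4,0,0,0,-1],[0.4,0,0,0,-1],[0.4,0,0,0,-1],[0.4,0,0,0,-1],[0.4,0,0,0,-1]],
])

```text
time: 9.37
eef_pos: [0.412, 0.4156, 0.1656]
tcp_rot: [0.003, 1.0, 0.0, -0.0]
contact_force: [-0.5, -1.2, -0.4]
opening: 0.398
```

>>> step_arm([
  [[0.4,0,0,0,-1],[0.4,0,0,0,-1],[0.4,0,0,0,0],[0.4,0,0,0,0]],
])

```text
time: 9.7
eef_pos: [0.4122, 0.4156, 0.1655]
tcp_rot: [-0.081, 0.997, 0.0, -0.0]
contact_force: [-0.6, -0.2, 0.2]
opening: 0.398
```

Run:
```python
from h import *
go([.50,.43,.10],189.4)
c=cam('wrist');crop(c,230,60,430,330,2.2,'w12.png')
c=cam('side');crop(c,220,190,380,310,5,'s12.png')
```

```text
yaw -170.67 pos [0.4122 0.4156 0.1655] shares [-2.226e+00 -1.000e-03  1.637e+00] n 2.23
turn deg -0.07 rows -0.01 opp 179.93
```

View pics/w12.png

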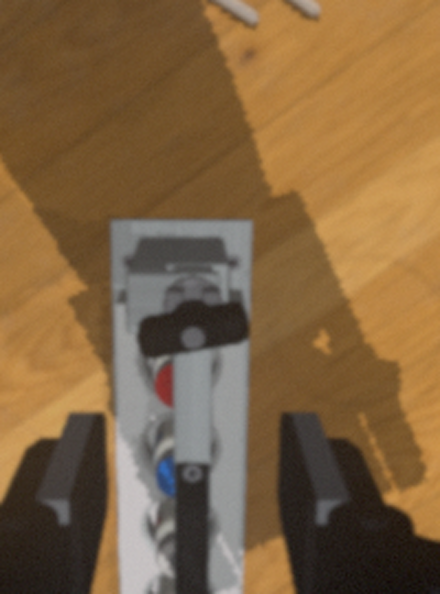

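View pics/s12.png

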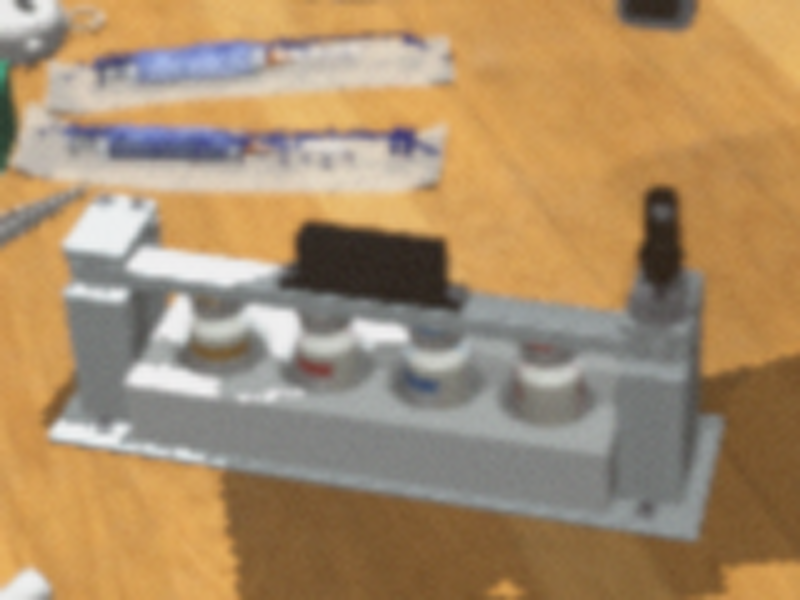

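Run:
```python
from h import *
go([.505,.4305,.085],189.4)
```

```text
yaw -170.65 pos [0.4123 0.4156 0.1655] shares [-2.349 -0.009  2.011] n 2.35
turn deg -0.05 rows -0.01 opp 179.95
```

>>> step_arm([
  [[0.4,-0.8,0,0,0],[0.4,-0.8,0,0,0],[0.4,-0.75,0,0,0],[0.4,0,0,0.7,0],[0.4,0,0,0.7,0],[0.4,0,0,0.6,0],[0.4,0,0,0,0],[0.4,0,0,0,0]],
])

```text
time: 10.47
eef_pos: [0.504, 0.4303, 0.0836]
tcp_rot: [-0.082, 0.997, -0.001, -0.002]
contact_force: [-0.0, -0.7, 0.5]
opening: 0.4
```

```bash
python3 fin.py w13.png;python3 - <<'E'
from h import *
go([.505,.4305,.045],189.4)
c=cam('side');crop(c,220,150,380,310,5,'s13.png')
E
```

```text
[0.50400093 0.43026102 0.08363024] 0.4003131921251146
-60 254 y neg -23.9 -17.2 y pos 16.4 23.3 x -11.0 12.0
-56 96 y neg -26.8 -17.3 y pos 16.5 28.6 x -11.0 12.0
-52 130 y neg -31.0 -17.2 y pos 16.4 30.2 x -11.0 12.0
-48 130 y neg -30.7 -17.2 y pos 16.6 30.0 x -10.0 12.0
-44 110 y neg -30.8 -17.2 y pos 16.5 29.9 x -11.0 12.0
-40 97 y neg -30.7 -17.2 y pos 16.7 30.3 x -10.0 12.0
-36 97 y neg -30.9 -17.2 y pos 16.8 29.7 x -11.0 12.0
-32 80 y neg -30.3 -17.2 y pos 16.9 29.4 x -11.0 12.0
-28 45 y neg -23.6 -17.1 y pos 16.8 23.4 x -11.0 12.0
-24 6 y neg -17.3 -17.2 y pos None None x 1.0 7.0
yaw -170.59 pos [0.5053 0.4312 0.086 ] shares [ 0.011 -0.015  1.024] n 1.02
turn deg 0.01 rows 0.0 opp -179.99
```

View pics/w13.png

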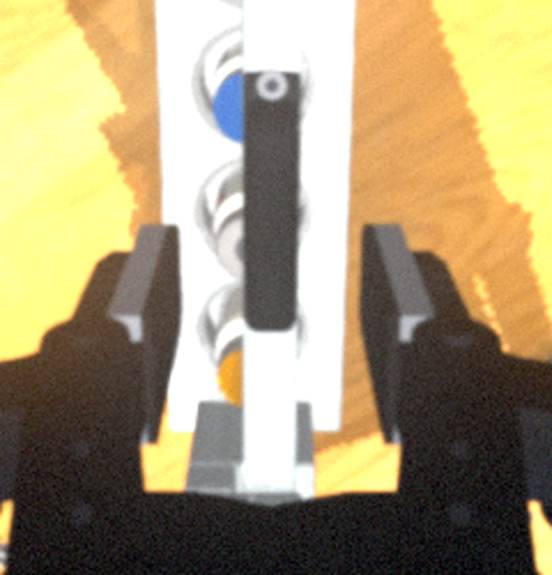

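View pics/s13.png

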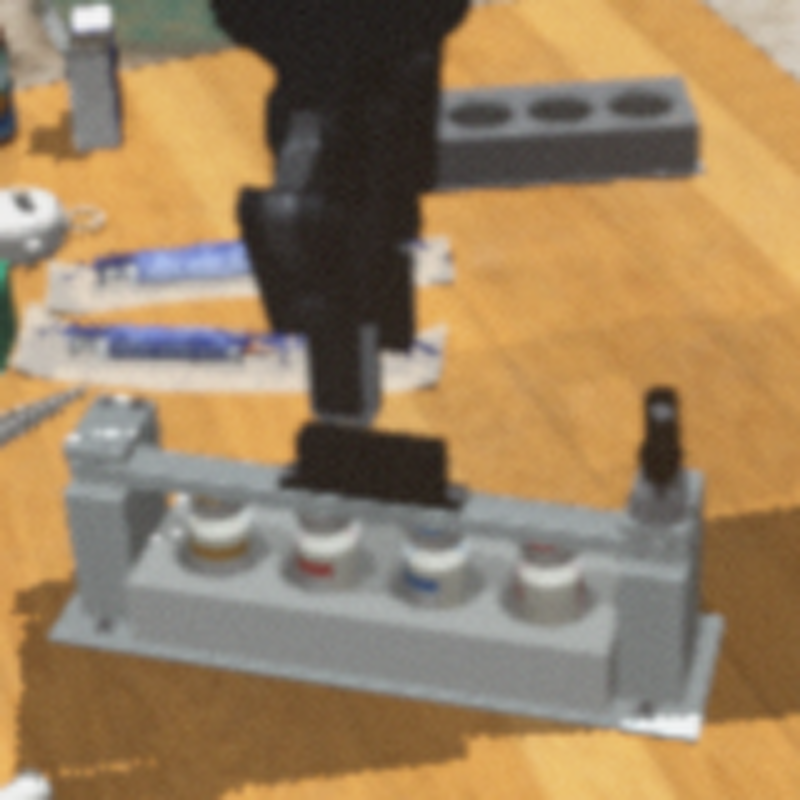

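Run:
```python
from h import *
c=load('wrist')
M,e=T2W()
f=lambda u,v,z:atz(c,200+u/2.3-.3,150+v/2.3-.3,z)
a=f(271,75,.0865);b=f(271,329,.0865);print(a,b,np.linalg.norm(a-b),(a+b)/2)
print(dep(c,200+271/2.3,150+200/2.3),f(245,200,.0865),f(298,200,.0865))
d=b-a;print(np.degrees(np.arctan2(d[1],d[0])))
c=load('side')
for p in [(300,440),(445,455)]: print(dep(c,220+p[0]/5,150+p[1]/5),atz(c,220+p[0]/5,150+p[1]/5-2,.0865))
```

```text
[0.47072247 0.42457045 0.0865    ] [0.52747435 0.43399246 0.0865    ] 0.05752868523104805 [0.49909841 0.42928146 0.0865    ]
[0.49718981 0.42911177 0.08711838] [0.49819854 0.42357601 0.0865    ] [0.49636501 0.4345965  0.0865    ]
9.426332724157247
[0.52465331 0.44079344 0.08515075] [0.52622154 0.43756426 0.0865    ]
[0.47931243 0.42869252 0.08307678] [0.4794886  0.42803897 0.0865    ]
```

>>> step_arm([
  [[0.4,0.08,0,0.5,0],[0.4,0,0,0.5,0],[0.4,0,0,0,0],[0,0,0,0,0],[0,0,0,0,0],[0,0,0,0,0],[0,0,0,0,0],[0,0,0,0,0]],
])

```text
time: 11.23
eef_pos: [0.5035, 0.4314, 0.048]
tcp_rot: [-0.082, 0.997, 0.001, 0.002]
contact_force: [-1.1, -0.6, 6.4]
opening: 0.123
```

Run:
```python
from h import *
s=get_state();print(s['contact_force'],s['wrist_torque'],s['opening'],s['eef_pos'],yaw())
c=cam('side');crop(c,220,150,380,310,5,'s14.png')
```

```text
[-1.09613103 -0.59362468  6.42603361] [-0.03738127  0.11715224 -0.0270515 ] 0.12281979614184514 [0.50345077 0.43136451 0.04802321] -170.55891323436236
```

View pics/s14.png

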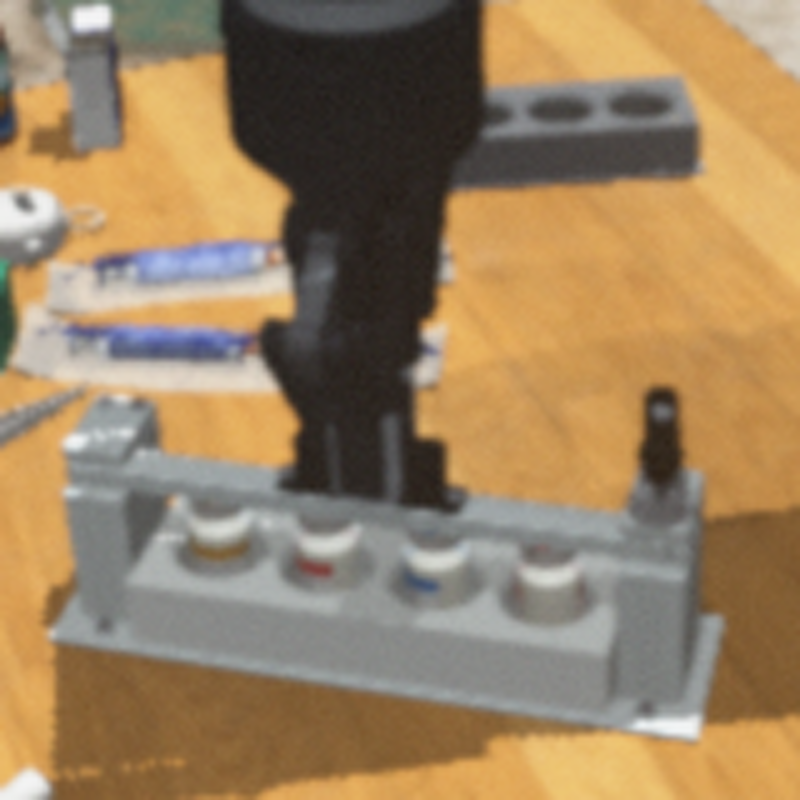

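>>> step_arm([
  [[0,0,0,-0.06,0],[0,0,0,0,0],[0,0,0.1,0,0],[0,0,0.1,0,0],[0,0,0.1,0,0],[0,0,0.1,0,0],[0,0,0,0,0]],
])

```text
time: 11.87
eef_pos: [0.4994, 0.4473, 0.048]
tcp_rot: [-0.083, 0.997, 0.0, 0.0]
contact_force: [0.1, 0.1, 2.3]
opening: 0.12
```

Run:
```python
from h import *
s=get_state();print(s['contact_force'],s['wrist_torque'],s['opening'],s['eef_pos'],yaw())
c=cam('side');crop(c,220,150,380,310,5,'s15.png')
```

```text
[0.05092716 0.07380567 2.26718066] [-0.00801487 -0.08952483 -0.01084671] 0.1201503612469734 [0.4993885  0.4473441  0.04798409] -170.52687098858226
```

View pics/s15.png

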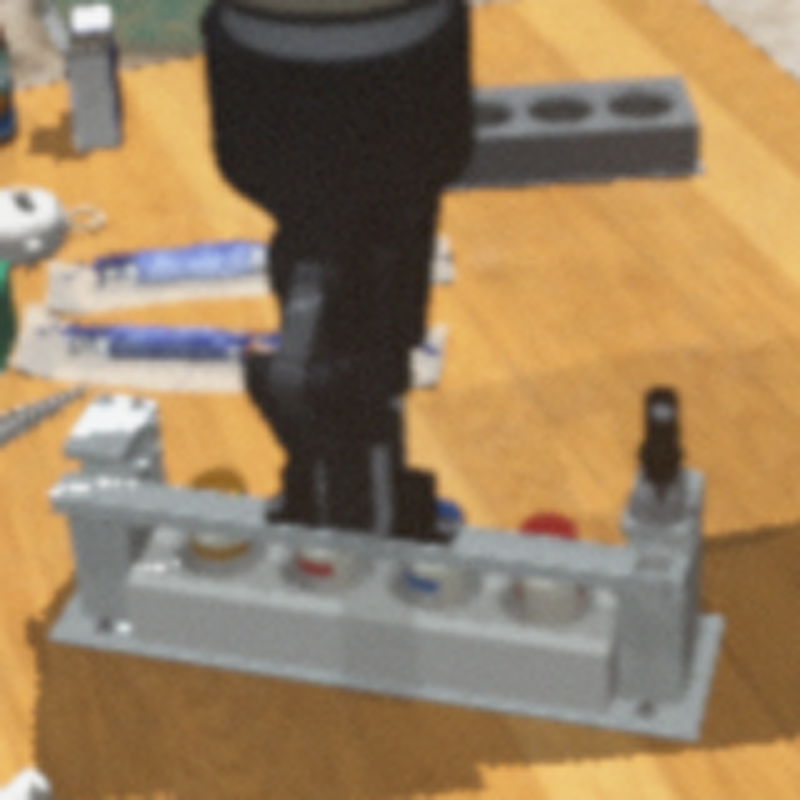

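>>> step_arm([
  [[0,0,0.12,0,0],[0,0,0.12,0,0],[0,0,0.12,0,0],[0,0,0,0,0],[0,0,0,-0.3,0],[0,0,0,-0.7,0],[0,0,0,-1,0],[0,0,0,-0.8,0],[0,0,0,0,0]],
])

```text
time: 12.67
eef_pos: [0.5012, 0.4633, 0.1708]
tcp_rot: [-0.082, 0.997, 0.004, 0.007]
contact_force: [1.6, 0.8, 0.8]
opening: 0.126
```

Run:
```python
from h import *
s=get_state();print(s['contact_force'],s['wrist_torque'],s['opening'],s['eef_pos'],yaw())
c=cam('side','s16.png');cam('top','t16.png');cam('wrist')
```

```text
[1.58227271 0.82706063 0.81067604] [ 0.04680786 -0.07178056 -0.01305868] 0.1261299531205178 [0.50117535 0.46331113 0.1708083 ] -170.55733511860097
```

View pics/s16.png

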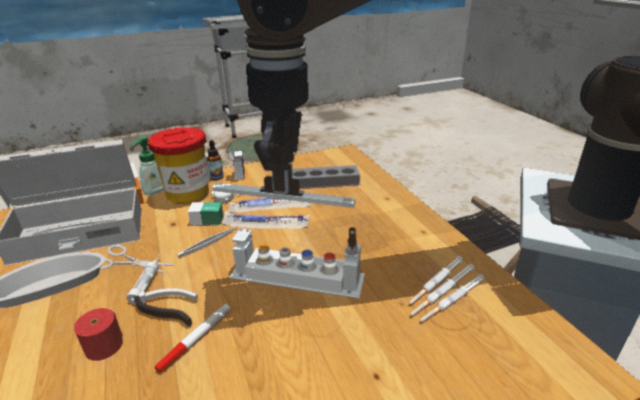

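View pics/t16.png

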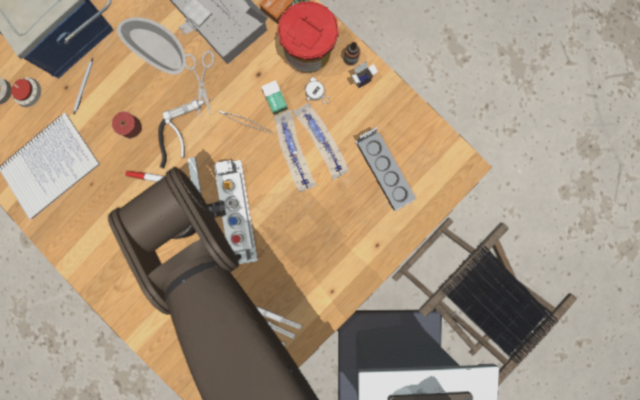

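Run:
```python
from h import *
c=load('top')
for n,p in dict(syr1=(305,188),syr2=(341,176),scal1=(300,328),scal2=(240,300),scal3=(283,345),trackcorner=(257,262),trackc2=(245,170),wr=(404,207),wr2=(393,208),wrt=(358,138)).items(): print(n,atz(c,*p,0).round(3))
go([.435,.262,.17],145)
for th in (145,):
  d=np.array([np.cos(np.radians(th)),np.sin(np.radians(th))])
  for k in(-.105,.105): print(np.array([.435,.262])+d*k)
```

```text
syr1 [0.558 0.271 0.   ]
syr2 [0.583 0.192 0.   ]
scal1 [0.251 0.286 0.   ]
scal2 [0.314 0.416 0.   ]
scal3 [0.214 0.324 0.   ]
trackcorner [0.397 0.378 0.   ]
trackc2 [0.599 0.402 0.   ]
wr [0.513 0.054 0.   ]
wr2 [0.512 0.078 0.   ]
wrt [0.667 0.153 0.   ]
yaw -170.56 pos [0.4969 0.4603 0.1604] shares [ 2.339 -4.636 -0.242] n 4.64
turn deg 44.44 rows 8.89 opp -135.56
[0.52101096 0.20177447]
[0.34898904 0.32222553]
```

>>> step_arm([
  [[0,0.47,-0.93,0,0],[0,0.47,-0.93,0,0],[0,0.47,-0.93,0,0],[0,0.47,-0.93,0,0],[0,0.47,-0.93,0,0],[0,0,0,0,0],[0,0,0,0,1],[0,0,0,0,1],[0,0,0,0,1],[0,0,0,0,1]],
])

```text
time: 13.65
eef_pos: [0.4334, 0.261, 0.1576]
tcp_rot: [0.094, 0.996, -0.001, -0.002]
contact_force: [0.2, -0.2, -1.1]
opening: 0.126
```

>>> step_arm([
  [[0,0,0,0,1],[0,0,0,0,1],[0,0,0,0,1],[0,0,0,0,1],[0,0,0,0,0.9],[0,0,0,0.8,0],[0,0,0,0.8,0],[0,0,0,0.8,0],[0,0,0,0,0],[0,0,0,0,0]],
])

```text
time: 14.48
eef_pos: [0.4319, 0.2606, 0.0606]
tcp_rot: [0.301, 0.954, -0.003, -0.003]
contact_force: [0.3, -0.3, -1.2]
opening: 0.124
```

Run:
```python
from h import *
go([.435,.262,-.007],145)
c=cam('side','s17.png');crop(c,270,150,450,290,4.4,'s17.png')
```

```text
yaw 144.94 pos [0.4319 0.2606 0.0606] shares [-0.053  0.085  1.69 ] n 1.69
turn deg -0.06 rows -0.01 opp 179.94
```

View pics/s17.png

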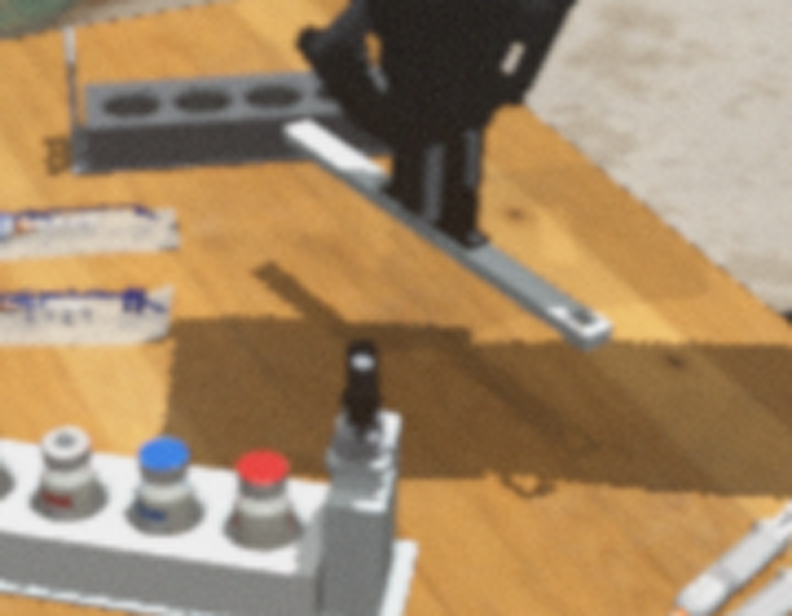

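>>> step_arm([
  [[0,0,0,0.7,0],[0,0,0,0.6,0],[0,0,0,0.25,0],[0,0,0,0,0],[0,0,0,0.05,0],[0,0,0,0.05,0],[0,0,0,0,0]],
])

```text
time: 15.12
eef_pos: [0.4362, 0.2621, -0.0006]
tcp_rot: [0.301, 0.954, 0.001, 0.001]
contact_force: [0.4, 0.2, -1.2]
opening: 0.126
```

>>> step_arm([
  [[0,0,0,0.04,0],[0,0,0,0.04,0],[0,0,0,0,0],[0,0,0,0,0]],
])

```text
time: 15.45
eef_pos: [0.4349, 0.2616, -0.0053]
tcp_rot: [0.301, 0.954, 0.0, 0.0]
contact_force: [-0.2, 0.5, -1.3]
opening: 0.123
```

Run:
```python
from h import *
s=get_state();print(s['contact_force'],s['wrist_torque'],s['opening'],s['eef_pos'])
c=cam('side');crop(c,270,150,450,290,4.4,'s18.png')
```

```text
[-0.18324081  0.51523679 -1.33029183] [ 0.01468488  0.02833334 -0.01617313] 0.12340375083805541 [ 0.43485854  0.26159728 -0.00525381]
```

View pics/s18.png

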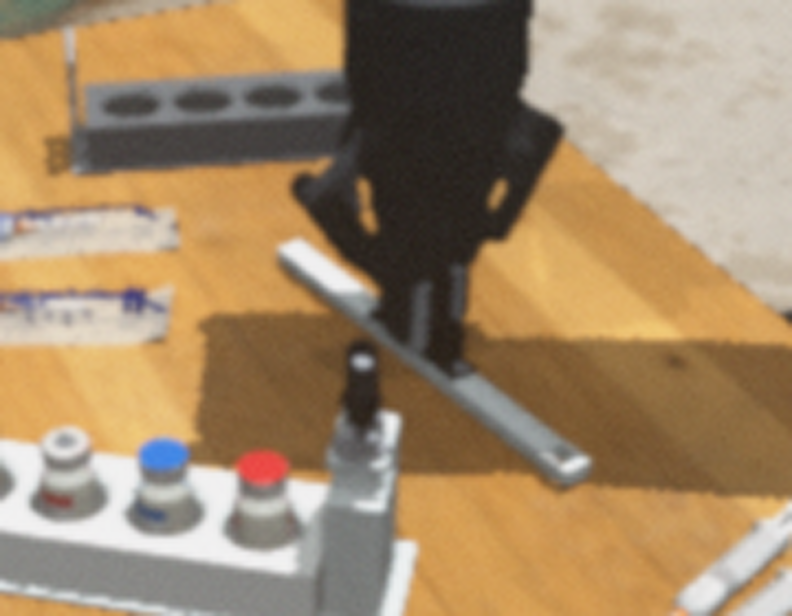

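Close to the table, still carrying the bar's weight (-1.3 N). Lower in small increments.

>>> step_arm([
  [[0,0,0,0.05,0],[0,0,0,0,0],[0,0,0,0,0]],
])

```text
time: 15.75
eef_pos: [0.4347, 0.2615, -0.0076]
tcp_rot: [0.301, 0.954, -0.0, -0.0]
contact_force: [0.4, -0.1, -1.3]
opening: 0.126
```

>>> step_arm([
  [[0,0,0,0.04,0],[0,0,0,0,0],[0,0,0,0,0]],
])

```text
time: 16.0
eef_pos: [0.4352, 0.2617, -0.0085]
tcp_rot: [0.301, 0.954, 0.0, 0.0]
contact_force: [-1.3, 0.5, 1.9]
opening: 0.13
```

>>> step_arm([
  [[0.2,0,0,0,0],[0.4,0,0,0,0],[0.4,0,0,0,0],[0.4,0,0,-0.5,0],[0.4,0,0,-1,0],[0.4,0,0,-1,0],[0.4,0,0,-1,0],[0.4,0,0,-0.6,0],[0.4,0,0,0,-1],[0.4,0,0,0,-1]],
])

```text
time: 16.83
eef_pos: [0.4365, 0.2622, 0.158]
tcp_rot: [0.215, 0.977, 0.002, 0.003]
contact_force: [-0.2, -0.2, -1.4]
opening: 0.402
```

>>> step_arm([
  [[0.4,0,0,0,-1],[0.4,0,0,0,-1],[0.4,0,0,0,-1],[0.4,0,0,0,-1],[0.4,0,0,0,-1],[0.4,0,0,0,-1],[0.4,0,0,0,-0.88],[0.4,0,0,0,0]],
])

```text
time: 17.5
eef_pos: [0.4347, 0.2615, 0.1548]
tcp_rot: [-0.082, 0.997, -0.0, -0.0]
contact_force: [-0.5, -0.3, -0.1]
opening: 0.398
```

Run:
```python
from h import *
c=cam('side');crop(c,220,150,420,300,4,'s19.png')
go([.56,.435,.16],189.4)
```

```text
yaw -170.75 pos [0.4347 0.2615 0.1548] shares [-3.788  3.776 -0.131] n 3.79
turn deg -0.15 rows -0.03 opp 179.85
```

View pics/s19.png

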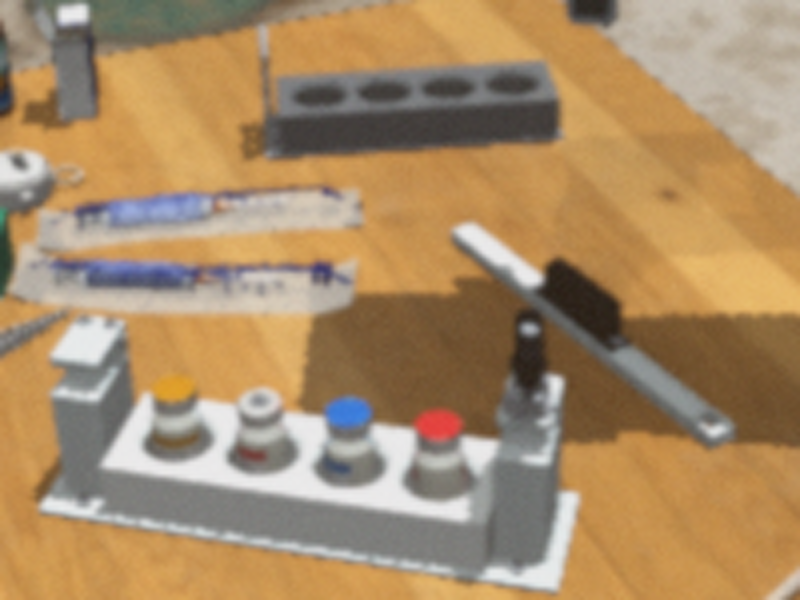

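>>> step_arm([
  [[0.4,-0.95,0.95,0,0],[0.4,-0.95,0.95,0,0],[0.4,-0.95,0.95,0,0],[0.4,-0.95,0.95,0,0],[0.4,-0.4,0,-0.4,0],[0.4,0,0,0,0],[0.4,0,0,0,0]],
])

```text
time: 18.13
eef_pos: [0.5485, 0.3999, 0.1713]
tcp_rot: [-0.081, 0.997, 0.0, 0.0]
contact_force: [-0.3, -0.1, -0.1]
opening: 0.398
```

Run:
```python
from h import *
c=cam('wrist','w20.png');crop(c,230,0,430,300,2.6,'w20a.png')
M,e=T2W();print(e,yaw())
o=np.array([.5058,.4255]);u=np.array([-.9866,-.1633])
for y in (57,19,-19,-57):
  p=o+u*y/1000;print(y,p.round(4),[ (np.array(proj(c,[*p,z])).round(1)-[230,0])*2.6 for z in(.055,.028)])
```

```text
[0.54737892 0.39922073 0.1707326 ] -170.7341570193808
57 [0.4496 0.4162] [array([339.3 , 173.94]), array([329.42, 181.74])]
19 [0.4871 0.4224] [array([335.92, 308.88]), array([326.3 , 304.98])]
-19 [0.5245 0.4286] [array([332.28, 435.24]), array([323.44, 420.68])]
-57 [0.562  0.4348] [array([328.9 , 553.28]), array([320.58, 529.62])]
```

View pics/w20a.png

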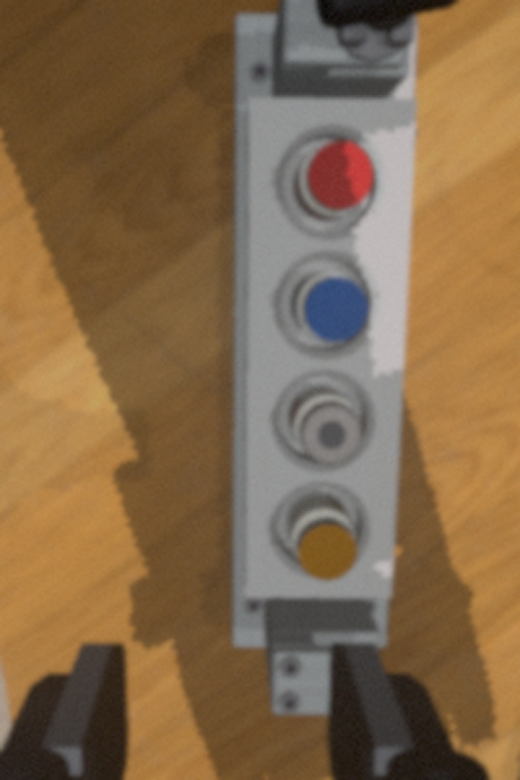

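Run:
```python
from h import *
go([.4545,.4170,.085],189.4)
```

```text
yaw -170.73 pos [0.5474 0.3992 0.1707] shares [2.219 0.813 2.145] n 2.22
turn deg -0.13 rows -0.03 opp 179.87
```

>>> step_arm([
  [[0.45,0.74,0.27,0,-0.03],[0.45,0.74,0.27,0,0],[0.45,0.74,0.27,0.3,0],[0.45,0,0,0.9,0],[0.45,0,0,0.95,0],[0.45,0,0,0,0],[0.45,0,0,0,0]],
])

```text
time: 18.77
eef_pos: [0.452, 0.4149, 0.0825]
tcp_rot: [-0.082, 0.997, -0.002, -0.003]
contact_force: [-0.1, 0.2, 0.2]
opening: 0.451
```

```bash
python3 fin.py w21.png|head -1;python3 - <<'E'
from h import *
go([.4545,.4170,.012],189.4)
c=cam('side');crop(c,260,140,400,300,5,'s21.png')
E
```

```text
[0.45198475 0.4148735  0.08252154] 0.4511517938309379
yaw -170.56 pos [0.4543 0.4162 0.0853] shares [-0.011  0.019  1.833] n 1.83
turn deg 0.04 rows 0.01 opp -179.96
```

View pics/s21.png

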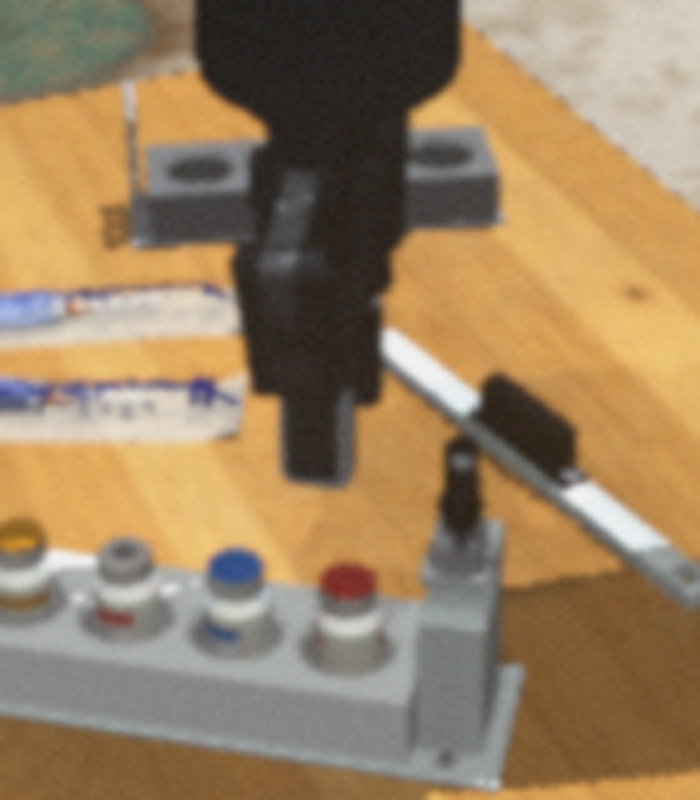

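View pics/w21.png

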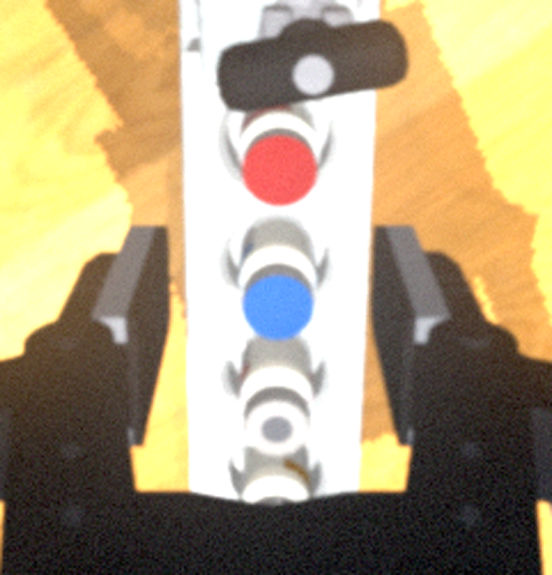

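>>> step_arm([
  [[0.45,0,0.02,0.6,0],[0.45,0,0,0.6,0],[0.45,0,0,0.4,0],[0.45,0,0,0,0],[0.45,0,0,0,0]],
])

```text
time: 19.28
eef_pos: [0.4559, 0.4182, 0.0228]
tcp_rot: [-0.082, 0.997, 0.001, 0.001]
contact_force: [0.2, -0.3, 0.2]
opening: 0.451
```

```bash
python3 fin.py w22.png|head -1;python3 - <<'E'
from h import *
go([.4545,.4170,.011],189.4)
c=cam('side');crop(c,260,140,400,300,5,'s22.png')
E
```

```text
[0.45592452 0.41816378 0.02277895] 0.4511412290725731
yaw -170.54 pos [0.4566 0.4187 0.0237] shares [ 0.06  -0.033  0.318] n 0.32
turn deg 0.06 rows 0.01 opp -179.94
```

View pics/s22.png

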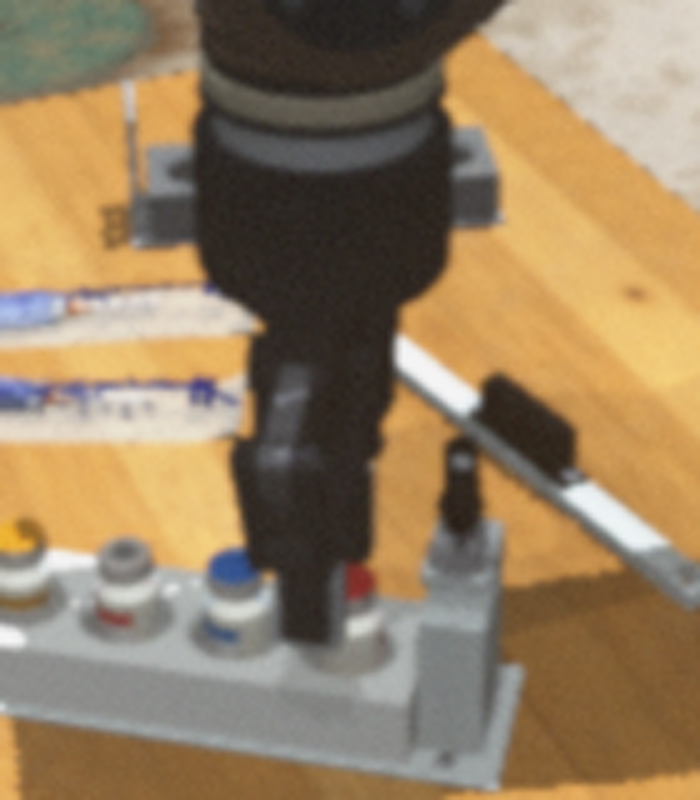

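View pics/w22.png

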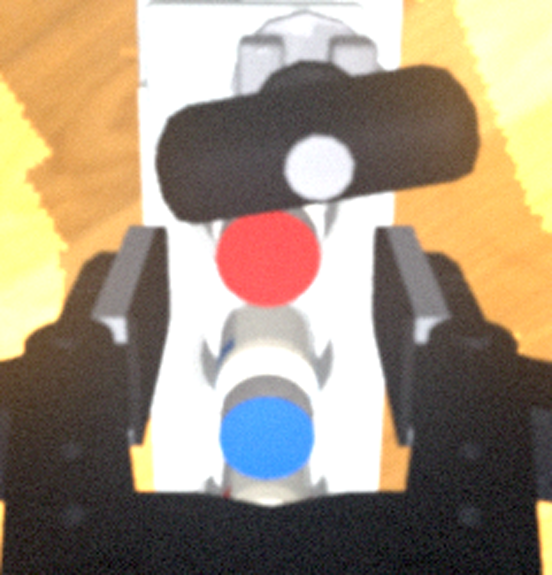

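Run:
```python
from h import *
M,e=T2W();c=load('side')
f=lambda p:((np.array(proj(c,p))-[260,140])*5).round(0)
print('finger tip outer',f(e+M@[0,.031,-.027]),f(e+M@[0,.019,-.027]))
print('vial top',f([.4496,.4162,.055]))
w=load('wrist');print('cap',atz(w,200+268/2.3-.3,150+257/2.3-.3,.055))
print(M.T@(np.array([.4496,.4162,.04])-e), M.T@(atz(w,200+268/2.3-.3,150+257/2.3-.3,.055)-e))
```

```text
finger tip outer [302. 643.] [311. 619.]
vial top [347. 573.]
cap [0.44844813 0.41617852 0.055     ]
[ 0.00748156 -0.0014559  -0.01593994] [ 0.00855142 -0.00125682 -0.03094471]
```

>>> step_arm([
  [[0.45,0.08,-0.03,0.15,0],[0.45,0,0,0.16,0],[0.45,0,0,0,0],[0,0,0,0,0],[0,0,0,0,0],[0,0,0,0,0],[0,0,0,0,0],[0,0,0,0,0],[0,0,0,0,0]],
], squeeze=30)

```text
time: 20.13
eef_pos: [0.4518, 0.4161, 0.0086]
tcp_rot: [-0.083, 0.997, 0.0, 0.0]
contact_force: [-0.1, 0.0, -0.2]
opening: 0.24
```

```bash
python3 fin.py w23.png|head -1;python3 - <<'E'
from h import *
s=get_state();print(s['contact_force'],s['wrist_torque'],s['opening'])
go([.4545,.4170,.011],189.4)
c=cam('side');crop(c,260,140,400,300,5,'s23.png')
E
```

```text
[0.45182315 0.41607827 0.00864758] 0.23980772172334255
[ 0.52148566  0.0424622  -0.28192376] [ 0.00046226 -0.01117451 -0.04190693] 0.2445026824474442
yaw -170.51 pos [0.4518 0.4161 0.0086] shares [-0.07   0.012 -0.06 ] n 0.07
turn deg 0.09 rows 0.02 opp -179.91
```

View pics/w23.png

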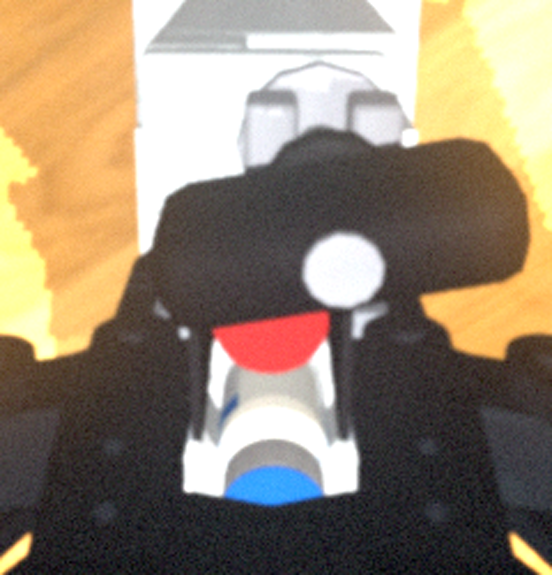

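>>> step_arm([
  [[0,0,0,-0.2,0],[0,0,0,-0.5,0],[0,0,0,-0.8,0],[0,0,0,-0.8,0],[0,0,0,-0.8,0],[0,0,0,-0.4,0],[0,0,0,0,0]],
])

```text
time: 20.82
eef_pos: [0.4547, 0.4181, 0.1555]
tcp_rot: [-0.083, 0.997, 0.003, 0.005]
contact_force: [-0.6, 0.7, 1.2]
opening: 0.242
```

```bash
python3 fin.py w24.png|head -1;python3 - <<'E'
from h import *
s=get_state();print(s['contact_force'],s['wrist_torque'],s['opening'])
go([.69,.148,.15],208.5)
c=cam('side');crop(c,230,100,390,300,4,'s24.png')
E
```

```text
[0.45468557 0.41807152 0.1554649 ] 0.2422569853791646
[-0.25858671  0.23208236 -0.92835978] [ 0.00268161  0.04085613 -0.00940244] 0.24542015201229223
yaw -170.51 pos [0.4533 0.4171 0.1522] shares [-4.726 -7.612  0.063] n 7.61
turn deg -19.01 rows -3.8 opp 160.99
```

View pics/s24.png

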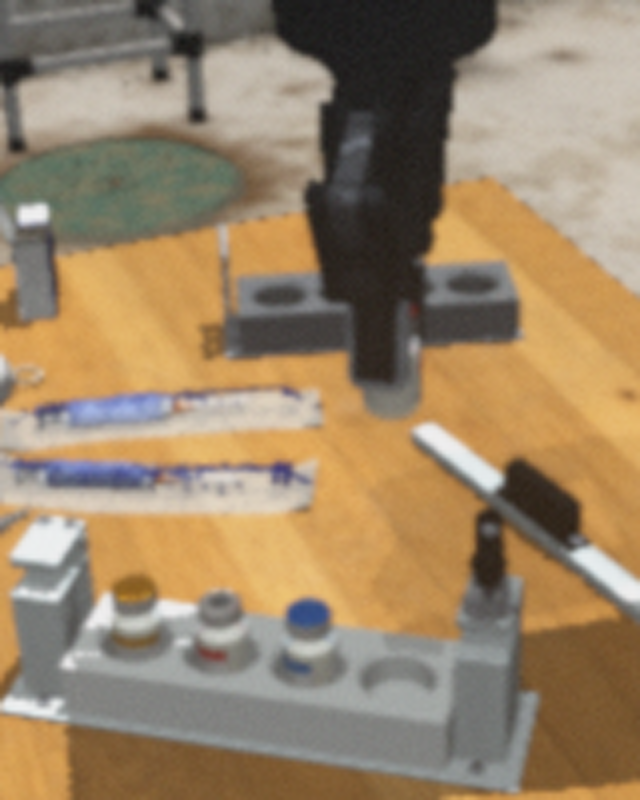

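>>> step_arm([
  [[0,-0.58,-0.95,0,0],[0,-0.58,-0.95,0,0],[0,-0.58,-0.95,0,0],[0,-0.58,-0.95,0,0],[0,-0.58,-0.95,0,0],[0,-0.58,-0.95,0,0],[0,-0.58,-0.95,0,0],[0,-0.58,-0.95,0,0],[0,0,0,0,-1],[0,0,0,0,-1]],
])

```text
time: 21.75
eef_pos: [0.67, 0.161, 0.1449]
tcp_rot: [-0.169, 0.986, 0.0, -0.003]
contact_force: [-0.5, 0.2, -0.9]
opening: 0.24
```

>>> step_arm([
  [[0,0,0,0,-1],[0,0,0,0,-0.8],[0,0,0,0,0],[0,0,0,0,0]],
])

```text
time: 22.08
eef_pos: [0.6687, 0.1639, 0.146]
tcp_rot: [-0.245, 0.969, 0.0, -0.002]
contact_force: [-0.6, 0.5, 0.1]
opening: 0.243
```

Run:
```python
from h import *
c=cam('wrist','w25.png');crop(c,210,20,430,320,2.5,'w25a.png')
M,e=T2W();print(e,yaw(),get_state()['qpos'][[0,5]])
S=[(.6404,.1218),(.6074,.1043),(.5745,.0859),(.5412,.0679)]
print([((np.array(proj(c,[*p,.028]))-[210,20])*2.5).round(0) for p in S])
```

```text
[0.66899736 0.16405171 0.14654567] -151.60509077604036 [ 0.09346165 -1.97291902]
[array([193., 288.]), array([191., 164.]), array([187.,  31.]), array([ 185., -110.])]
```

View pics/w25a.png

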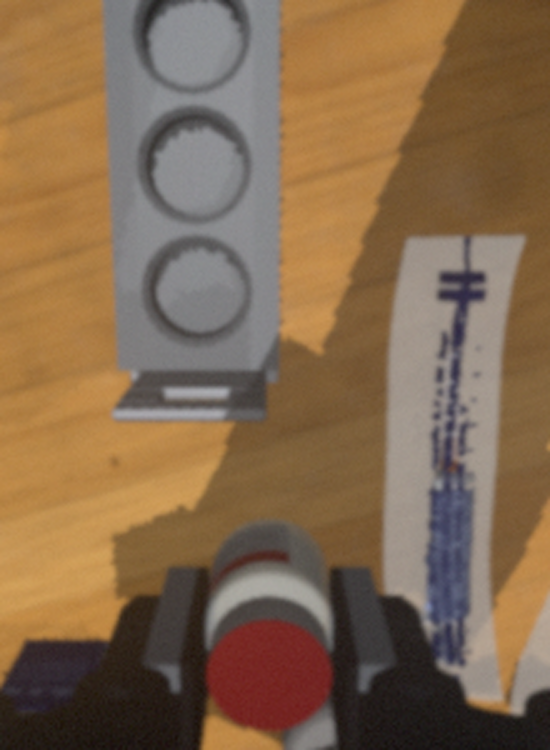

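Run:
```python
from h import *
c=load('wrist');M,e=T2W()
f=lambda u,v,z:atz(c,210+u/2.5-.3,20+v/2.5-.3,z)
a=f(197,292,.028);b=f(194,163,.028);print(a,b,np.linalg.norm(a-b)); d=a-b;print(np.degrees(np.arctan2(d[1],d[0])))
capz=e[2]+.002+.043
p=f(270,674,capz);print('vial in tool',M.T@(p-e), dep(c,210+270/2.5,20+674/2.5)-e)
foot=f(271,540,capz-.043)
```

```text
[0.64084599 0.12319304 0.028     ] [0.60672381 0.10458026 0.028     ] 0.038868486082735736
28.61134746846905
vial in tool [ 2.90759030e-03 -4.09662066e-05 -4.49914131e-02] [-0.00259729 -0.00139249  0.0455336 ]
```

Run:
```python
from h import *
go([.6430,.1238,.06],208.5)
```

```text
yaw -151.61 pos [0.669  0.1641 0.1465] shares [ 1.044 -0.579  2.166] n 2.17
turn deg -0.11 rows -0.02 opp 179.89
```

>>> step_arm([
  [[0,0.52,-0.29,0,0],[0,0.52,-0.29,0,0],[0,0,0,0,0],[0,0,0,0.6,0],[0,0,0,0.8,0],[0,0,0,0.7,0],[0,0,0,0,0],[0,0,0,0,0],[0,0,0,0,0]],
])

```text
time: 22.88
eef_pos: [0.6456, 0.1242, 0.0661]
tcp_rot: [-0.246, 0.969, -0.0, 0.001]
contact_force: [1.0, -0.5, 1.1]
opening: 0.244
```

Run:
```python
from h import *
go([.6430,.1238,.012],208.5)
c=cam('wrist');crop(c,210,60,430,320,2.5,'w26a.png')
c=cam('side');crop(c,230,100,390,220,5,'s26.png')
```

```text
yaw -151.51 pos [0.6456 0.1242 0.0661] shares [0.066 0.023 1.352] n 1.35
turn deg -0.01 rows -0.0 opp 179.99
```

View pics/w26a.png

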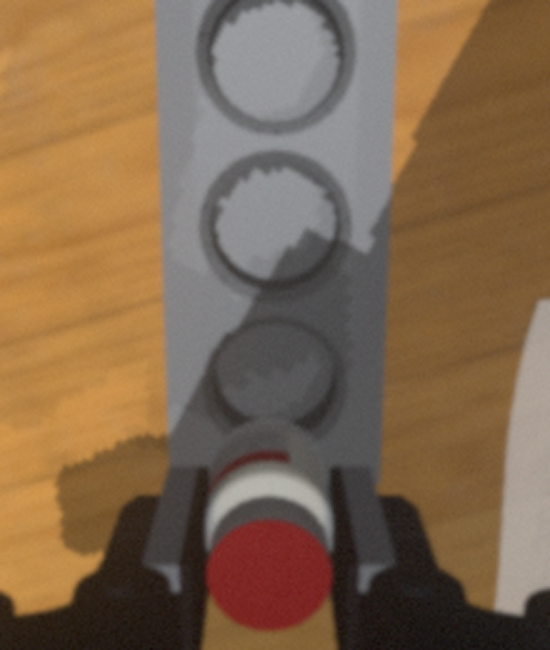

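View pics/s26.png

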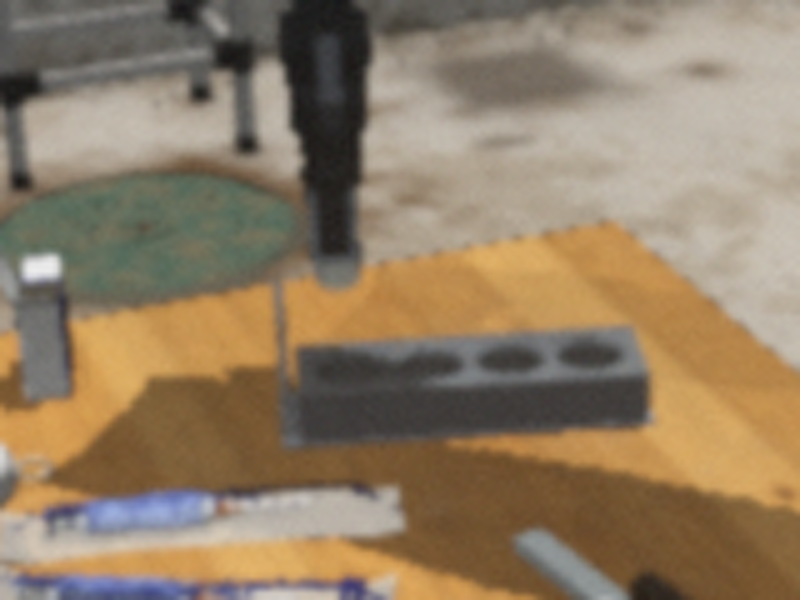

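Run:
```python
from h import *
c=load('wrist');M,e=T2W()
f=lambda u,v,z:atz(c,210+u/2.5-.3,60+v/2.5-.3,z)
for p in [(277,378),(276,222),(276,58)]:
  q=f(*p,.028);print(q,M.T@(q-e))
p=f(270,574,e[2]+.045);print('vial',M.T@(p-e))
```

```text
[0.63851797 0.12234638 0.028     ] [0.00812921 0.00229365 0.03948535]
[0.60609919 0.10438248 0.028     ] [0.04519062 0.0019695  0.03932506]
[0.57486918 0.087345   0.028     ] [0.08076532 0.00189253 0.03917071]
vial [ 0.00387133  0.00040446 -0.04501817]
```

>>> step_arm([
  [[0,0,0,0.2,0],[0,0,0,0,0],[0,0,0,0,0]],
])

```text
time: 23.23
eef_pos: [0.6444, 0.1239, 0.0567]
tcp_rot: [-0.246, 0.969, 0.0, -0.0]
contact_force: [-0.2, -0.3, -0.3]
opening: 0.247
```

Run:
```python
from h import *
go([.6430,.1238,.012],208.5)
```

```text
yaw -151.51 pos [0.6444 0.1239 0.0567] shares [0.032 0.015 1.118] n 1.12
turn deg -0.01 rows -0.0 opp 179.99
```

>>> step_arm([
  [[0,0.06,0.03,0.4,0],[0,0,0,0.3,0],[0,0,0,0.2,0],[0,0,0,0,0],[0,0,0,0,0]],
])

```text
time: 23.65
eef_pos: [0.6412, 0.1237, 0.0196]
tcp_rot: [-0.246, 0.969, 0.0, -0.001]
contact_force: [0.5, 0.4, -0.7]
opening: 0.243
```

Run:
```python
from h import *
go([.6430,.1238,.012],208.5)
c=cam('wrist');crop(c,210,100,430,360,2.5,'w27a.png')
```

```text
yaw -151.51 pos [0.6412 0.1237 0.0196] shares [-0.041 -0.021  0.19 ] n 0.19
turn deg -0.01 rows -0.0 opp 179.99
```

View pics/w27a.png

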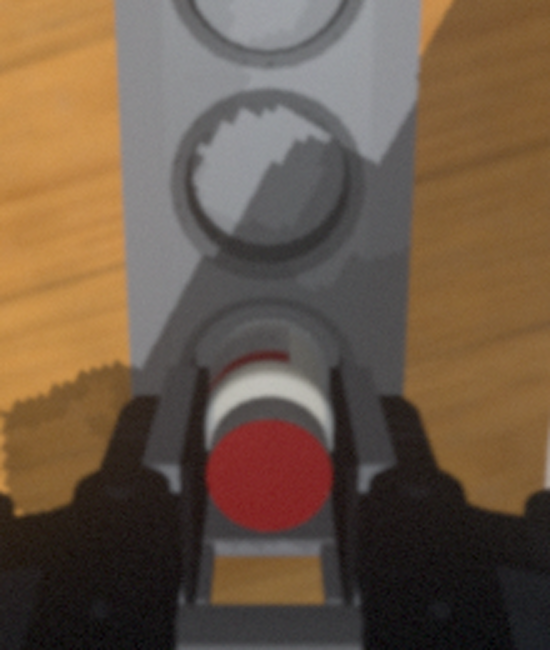

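>>> step_arm([
  [[0,-0.02,-0.01,0.12,0],[0,0,0,0.08,0],[0,0,0,0,0],[0,0,0,0,0]],
])

```text
time: 24.03
eef_pos: [0.6426, 0.1238, 0.0125]
tcp_rot: [-0.246, 0.969, 0.0, -0.0]
contact_force: [-0.1, 0.1, -0.2]
opening: 0.243
```

>>> step_arm([
  [[0,0,0,0.04,0],[0,0,0,0,0],[0,0,0,0.03,0],[0,0,0,0,0],[0,0,0,0,0]],
])

```text
time: 24.45
eef_pos: [0.6427, 0.1238, 0.0098]
tcp_rot: [-0.246, 0.969, 0.0, -0.0]
contact_force: [-1.3, -0.3, -0.4]
opening: 0.243
```

>>> step_arm([
  [[0.3,0,0,0,0],[0.3,0,0,0,0],[0.45,0,0,0,0],[0.45,0,0,0,0],[0.45,0,0,-0.5,0],[0.45,0,0,-1,0],[0.45,0,0,-1,0],[0.45,0,0,-1,0],[0.45,0,0,0,0]],
])

```text
time: 25.2
eef_pos: [0.6486, 0.1242, 0.1614]
tcp_rot: [-0.246, 0.969, -0.002, 0.009]
contact_force: [1.7, 1.3, 2.0]
opening: 0.45
```

Run:
```python
from h import *
go([.4871,.4224,.15],189.4)
c=cam('wrist');crop(c,210,60,430,320,2.5,'w28a.png')
M,e=T2W()
u=np.array([-.9866,-.1633])
```

```text
yaw -151.49 pos [0.6486 0.1242 0.1614] shares [-6.00e-03  8.48e+00  2.16e-01] n 8.48
turn deg 19.11 rows 3.82 opp -160.89
```

View pics/w28a.png

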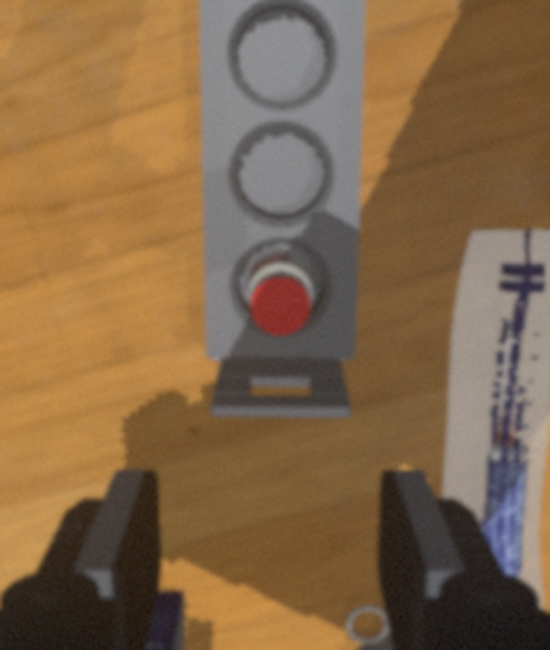

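>>> step_arm([
  [[0.45,0,0.85,0,0],[0.45,0,0.85,0,0],[0.45,0,0.85,0,0],[0.45,0,0.85,0,0],[0.45,0,0.85,0,0],[0.45,0,0.85,0,0],[0.45,0,0.85,0,0],[0.45,0,0.85,0,0],[0.45,0,0.85,0,0],[0.45,0,0.85,0,0]],
])

```text
time: 26.08
eef_pos: [0.4789, 0.4235, 0.1482]
tcp_rot: [-0.246, 0.969, -0.0, -0.001]
contact_force: [0.7, -0.4, -0.7]
opening: 0.447
```

>>> step_arm([
  [[0.45,0,0,0,1],[0.45,0,0,0,1],[0.45,0,0,0,1],[0.45,0,0,0,0.82],[0.45,0,0,0,0],[0.45,0,0,0,0]],
])

```text
time: 26.58
eef_pos: [0.48, 0.4223, 0.1486]
tcp_rot: [-0.083, 0.997, -0.0, -0.001]
contact_force: [0.3, 0.1, 0.4]
opening: 0.453
```

Run:
```python
from h import *
go([.4871,.4224,.06],189.4)
```

```text
yaw -170.49 pos [0.48   0.4223 0.1486] shares [-0.181 -0.025  2.214] n 2.21
turn deg 0.11 rows 0.02 opp -179.89
```

>>> step_arm([
  [[0.45,-0.18,-0.02,0.4,0.02],[0.45,0,0,0.8,0],[0.45,0,0,0.8,0],[0.45,0,0,0.4,0],[0.45,0,0,0,0],[0.45,0,0,0,0],[0.45,0,0,0,0]],
])

```text
time: 27.17
eef_pos: [0.4888, 0.4236, 0.0553]
tcp_rot: [-0.081, 0.997, 0.001, 0.001]
contact_force: [0.3, 0.7, -0.3]
opening: 0.448
```

```bash
python3 fin.py w30.png|head -1
python3 - <<'E'
from h import *
go([.4871,.4224,.011],189.4)
E
```

```text
[0.48878177 0.42356371 0.05527304] 0.4479678065407915
yaw -170.68 pos [0.4892 0.4239 0.0561] shares [ 0.062 -0.029  1.127] n 1.13
turn deg -0.08 rows -0.02 opp 179.92
```

View pics/w30.png

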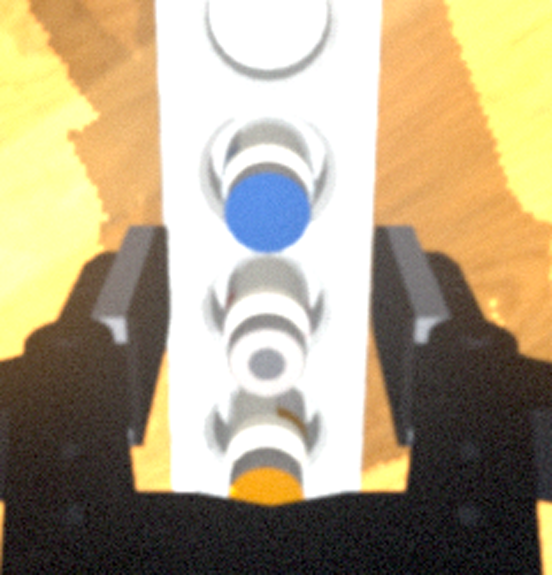

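>>> step_arm([
  [[0.45,0.04,-0.03,0.4,0],[0.45,0,0,0.4,0],[0.45,0,0,0.32,0],[0.45,0,0,0,0],[0.45,0,0,0,0],[0,0,0,0,0],[0,0,0,0,0],[0,0,0,0,0],[0,0,0,0,0],[0,0,0,0,0]],
])

```text
time: 28.05
eef_pos: [0.4875, 0.4223, 0.0106]
tcp_rot: [-0.081, 0.997, 0.001, 0.001]
contact_force: [-0.3, 1.0, 4.7]
opening: 0.239
```

```bash
python3 fin.py w31.png|head -1
```

```text
[0.4874915  0.42230052 0.01063509] 0.23943086878426392
```

View pics/w31.png

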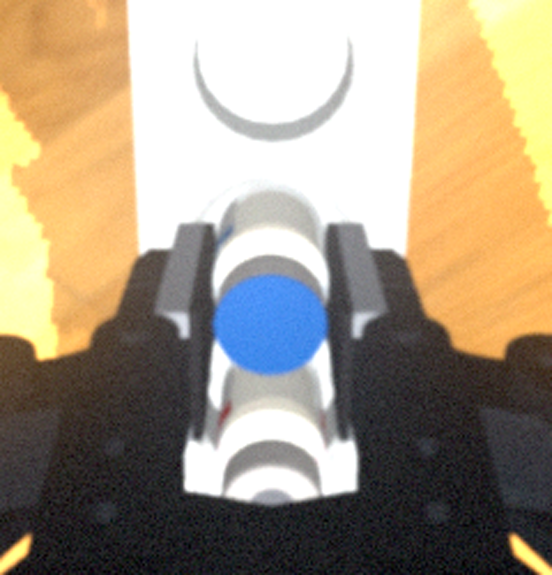

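Blue is gripped and centred. Lift and travel.

>>> step_arm([
  [[0,0,0,-0.2,0],[0,0,0,-0.5,0],[0,0,0,-0.8,0],[0,0,0,-0.8,0],[0,0,0,-0.8,0],[0,0,0,-0.2,0],[0,0,0,0,0],[0,0,0,0,0]],
])

```text
time: 28.77
eef_pos: [0.4859, 0.4213, 0.1404]
tcp_rot: [-0.081, 0.997, -0.0, -0.0]
contact_force: [1.0, 0.6, -0.5]
opening: 0.245
```

Run:
```python
from h import *
c=cam('wrist');M,e=T2W();print(get_state()['opening'])
crop(c,250,150,390,330,4,'w32.png')
go([.6072,.1044,.14],208.5)
```

```text
0.24489987558119322
yaw -170.71 pos [0.4852 0.4208 0.1388] shares [-1.734 -8.299 -0.023] n 8.3
turn deg -19.21 rows -3.84 opp 160.79
```

View pics/w32.png

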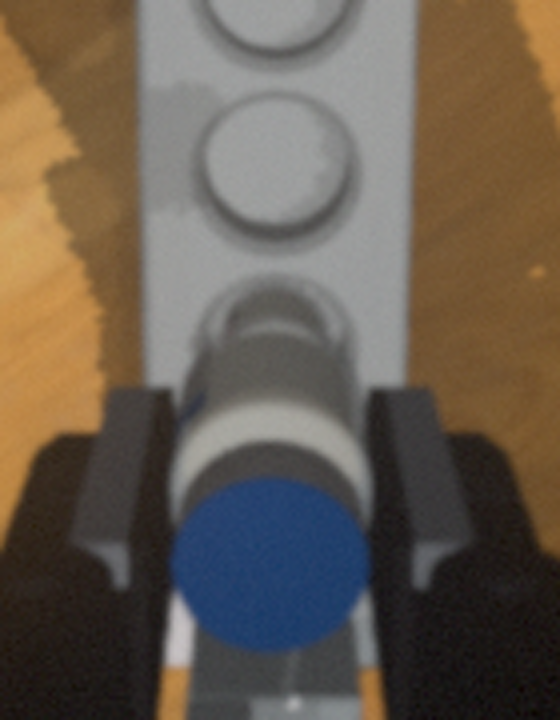

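>>> step_arm([
  [[0,-0.17,-0.83,0,0],[0,-0.17,-0.83,0,0],[0,-0.17,-0.83,0,0],[0,-0.17,-0.83,0,0],[0,-0.17,-0.83,0,0],[0,-0.17,-0.83,0,0],[0,-0.17,-0.83,0,0],[0,-0.17,-0.83,0,0],[0,-0.17,-0.83,0,0],[0,-0.17,-0.83,0,0]],
])

```text
time: 29.65
eef_pos: [0.6055, 0.1033, 0.1375]
tcp_rot: [-0.081, 0.997, 0.0, -0.003]
contact_force: [0.5, 0.4, -0.4]
opening: 0.24
```

>>> step_arm([
  [[0,0,0,0,-1],[0,0,0,0,-1],[0,0,0,0,-1],[0,0,0,0,-0.84],[0,0,0,0,0],[0,0,0,0,0],[0,0,0,0,0]],
])

```text
time: 30.23
eef_pos: [0.6061, 0.105, 0.1392]
tcp_rot: [-0.245, 0.969, 0.0, -0.002]
contact_force: [0.0, 0.4, 0.2]
opening: 0.241
```

Run:
```python
from h import *
M,e=T2W();c=load('wrist')
c=cam('wrist');crop(c,210,60,430,320,2.5,'w33.png')
p=atz(c,318-.3,290.8-.3,e[2]+.045);print('vial',M.T@(p-e))
go([.6072,.1044,.06],208.5)
```

```text
vial [ 1.78412815e-03 -3.84076543e-05 -4.49953719e-02]
yaw -151.57 pos [0.6064 0.105  0.1398] shares [-0.014 -0.024  1.994] n 1.99
turn deg -0.07 rows -0.01 opp 179.93
```

View pics/w33.png

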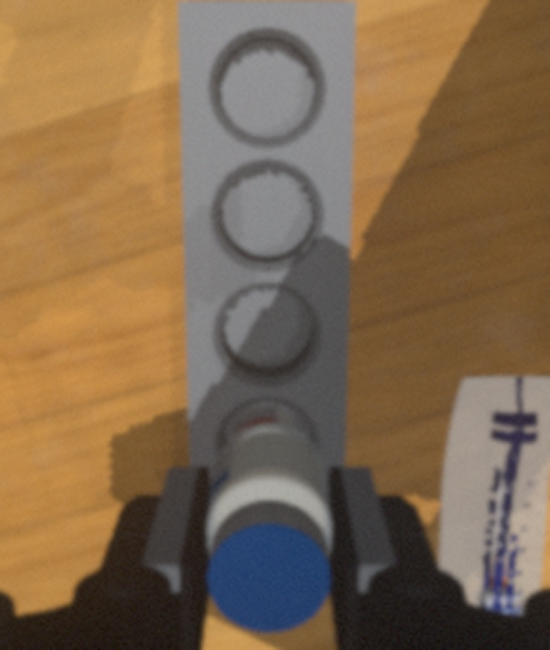

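Run:
```python
from h import *
c=load('wrist')
print([((np.array(proj(c,[*p,.028]))-[210,60])*2.5).round(0) for p in [(.6406,.1225),(.6072,.1044),(.5738,.0862),(.5404,.0681)]])
```

```text
[array([265., 444.]), array([265., 334.]), array([265., 214.]), array([264.,  86.])]
```

>>> step_arm([
  [[0,-0.05,-0.01,0.3,0],[0,0,0,0.8,0],[0,0,0,0.8,0],[0,0,0,0.3,0],[0,0,0,0,0],[0,0,0,0,0],[0,0,0,0,0]],
])

```text
time: 30.87
eef_pos: [0.6106, 0.1056, 0.0548]
tcp_rot: [-0.246, 0.969, -0.0, 0.001]
contact_force: [0.6, -0.1, -0.0]
opening: 0.24
```

Run:
```python
from h import *
go([.6088,.1053,.0105],208.5)
```

```text
yaw -151.51 pos [0.6106 0.1056 0.0548] shares [0.045 0.017 1.107] n 1.11
turn deg -0.01 rows -0.0 opp 179.99
```

>>> step_arm([
  [[0,0.03,0.02,0.4,0],[0,0,0,0.3,0],[0,0,0,0.2,0],[0,0,0,0,0],[0,0,0,0,0],[0,0,0,0,0]],
])

```text
time: 31.37
eef_pos: [0.6082, 0.1057, 0.0177]
tcp_rot: [-0.246, 0.969, -0.0, 0.001]
contact_force: [-0.5, -0.2, 0.8]
opening: 0.246
```

Run:
```python
from h import *
go([.6088,.1053,.0105],208.5)
c=cam('wrist');crop(c,210,100,430,360,2.5,'w34.png')
```

```text
yaw -151.51 pos [0.6082 0.1057 0.0177] shares [-0.008 -0.014  0.181] n 0.18
turn deg -0.01 rows -0.0 opp 179.99
```

View pics/w34.png

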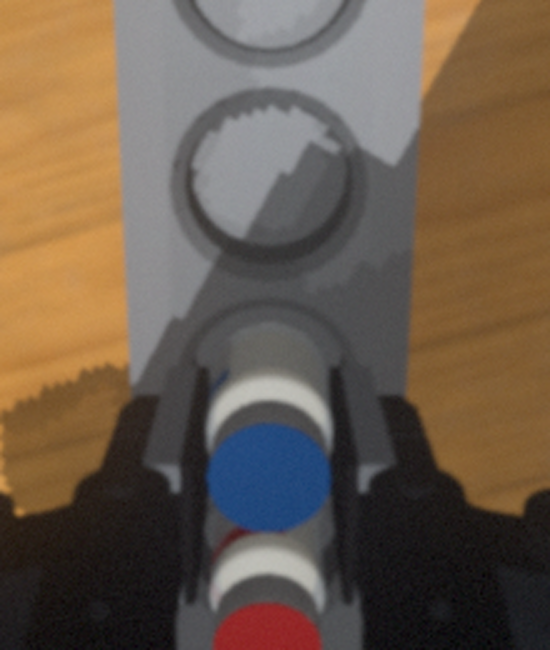

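In the socket. Lower the last 7 mm, release, retreat.

>>> step_arm([
  [[0,0,0,0.09,0],[0,0,0,0.06,0],[0,0,0,0.03,0],[0,0,0,0,0],[0,0,0,0,0]],
])

```text
time: 31.83
eef_pos: [0.608, 0.1057, 0.0106]
tcp_rot: [-0.246, 0.969, -0.0, 0.0]
contact_force: [-1.9, 0.1, 5.5]
opening: 0.239
```

>>> step_arm([
  [[0.3,0,0,0,0],[0.3,0,0,0,0],[0.45,0,0,0,0],[0.45,0,0,0,0],[0.45,0,0,-0.5,0],[0.45,0,0,-1,0],[0.45,0,0,-1,0],[0.45,0,0,-0.8,0],[0.45,0,0,0,0]],
])

```text
time: 32.58
eef_pos: [0.6128, 0.1058, 0.1511]
tcp_rot: [-0.246, 0.969, -0.002, 0.008]
contact_force: [0.7, -0.1, 0.5]
opening: 0.451
```

Run:
```python
from h import *
go([.5245,.4286,.14],189.4)
c=cam('wrist');crop(c,210,60,430,320,2.5,'w35.png')
```

```text
yaw -151.5 pos [0.6128 0.1058 0.1511] shares [-1.907  8.147  0.245] n 8.15
turn deg 19.1 rows 3.82 opp -160.9
```

View pics/w35.png

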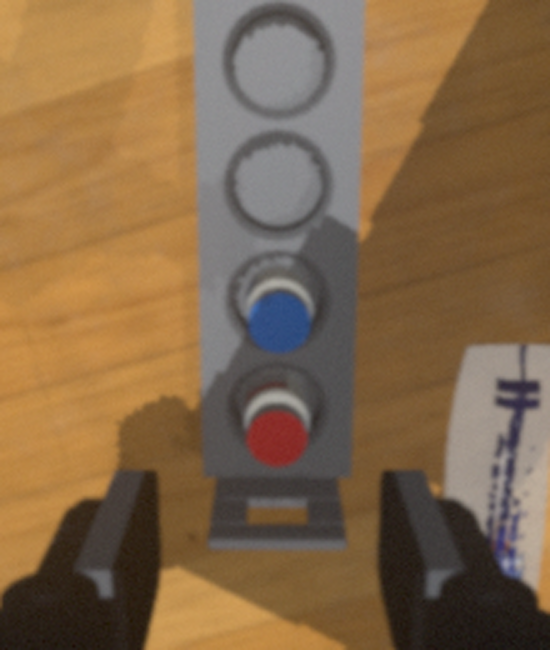

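>>> step_arm([
  [[0.45,-0.2,0.81,0,0],[0.45,-0.2,0.81,0,0],[0.45,-0.2,0.81,0,0],[0.45,-0.2,0.81,0,0],[0.45,-0.2,0.81,0,0],[0.45,-0.2,0.81,0,0],[0.45,-0.2,0.81,0,0],[0.45,-0.2,0.81,0,0],[0.45,-0.2,0.81,0,0],[0.45,-0.2,0.81,0,0]],
])

```text
time: 33.47
eef_pos: [0.5218, 0.4296, 0.1395]
tcp_rot: [-0.246, 0.969, -0.0, -0.002]
contact_force: [1.2, -0.4, 0.8]
opening: 0.45
```

>>> step_arm([
  [[0.45,0,0,0,1],[0.45,0,0,0,1],[0.45,0,0,0,1],[0.45,0,0,0,0.82],[0.45,0,0,0,0],[0.45,0,0,0,0],[0.45,0,0,0,0]],
])

```text
time: 34.05
eef_pos: [0.523, 0.4282, 0.1406]
tcp_rot: [-0.083, 0.997, -0.0, -0.001]
contact_force: [-0.5, -0.4, -0.9]
opening: 0.45
```

Run:
```python
from h import *
go([.5245,.4286,.055],189.4)
```

```text
yaw -170.53 pos [0.523  0.4282 0.1406] shares [-0.043  0.004  2.141] n 2.14
turn deg 0.07 rows 0.01 opp -179.93
```

>>> step_arm([
  [[0.45,-0.04,0,0.4,0],[0.45,0,0,0.7,0],[0.45,0,0,0.7,0],[0.45,0,0,0.34,0],[0.45,0,0,0,0],[0.45,0,0,0,0],[0.45,0,0,0,0]],
])

```text
time: 34.63
eef_pos: [0.5261, 0.4295, 0.058]
tcp_rot: [-0.082, 0.997, 0.001, 0.001]
contact_force: [-0.4, -0.2, 0.3]
opening: 0.451
```

```bash
python3 fin.py w36.png|head -1
python3 - <<'E'
from h import *
go([.5245,.4286,.011],189.4)
E
```

```text
[0.52611117 0.42946951 0.05804912] 0.4505866658385591
yaw -170.6 pos [0.5264 0.4297 0.0587] shares [ 0.056 -0.021  1.192] n 1.19
turn deg 0.0 rows 0.0 opp -180.0
```

View pics/w36.png

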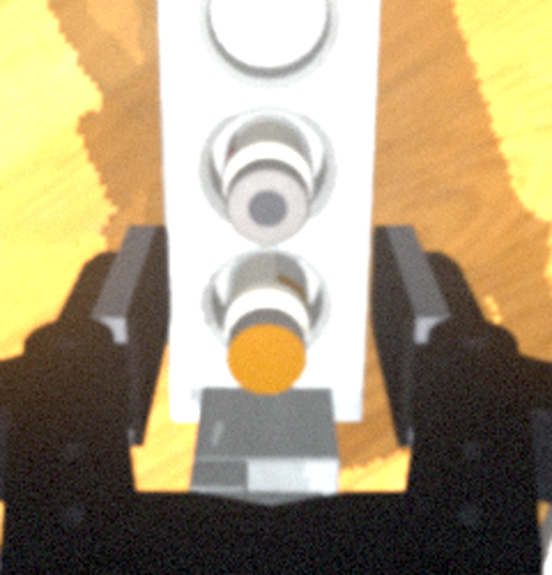

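>>> step_arm([
  [[0.45,0.02,-0.02,0.4,0],[0.45,0,0,0.4,0],[0.45,0,0,0.36,0],[0.45,0,0,0,0],[0.45,0,0,0,0],[0,0,0,0,0],[0,0,0,0,0],[0,0,0,0,0],[0,0,0,0,0],[0,0,0,0,0]],
])

```text
time: 35.52
eef_pos: [0.5254, 0.4286, 0.0114]
tcp_rot: [-0.082, 0.997, 0.001, 0.001]
contact_force: [-0.2, 0.7, 4.2]
opening: 0.246
```

>>> step_arm([
  [[0,0,0,-0.2,0],[0,0,0,-0.5,0],[0,0,0,-0.8,0],[0,0,0,-0.8,0],[0,0,0,-0.8,0],[0,0,0,-0.2,0],[0,0,0,0,0],[0,0,0,0,0]],
])

```text
time: 36.18
eef_pos: [0.524, 0.4277, 0.1416]
tcp_rot: [-0.082, 0.997, -0.0, -0.0]
contact_force: [-0.9, 0.0, -0.2]
opening: 0.238
```

Run:
```python
from h import *
c=cam('wrist');M,e=T2W();print(get_state()['opening'])
crop(c,250,150,390,330,4,'w37.png')
go([.5738,.0862,.14],208.5)
```

```text
0.2420689936645118
yaw -170.61 pos [0.5231 0.4272 0.1398] shares [ 1.420e-01 -8.618e+00  6.000e-03] n 8.62
turn deg -19.11 rows -3.82 opp 160.89
```

View pics/w37.png

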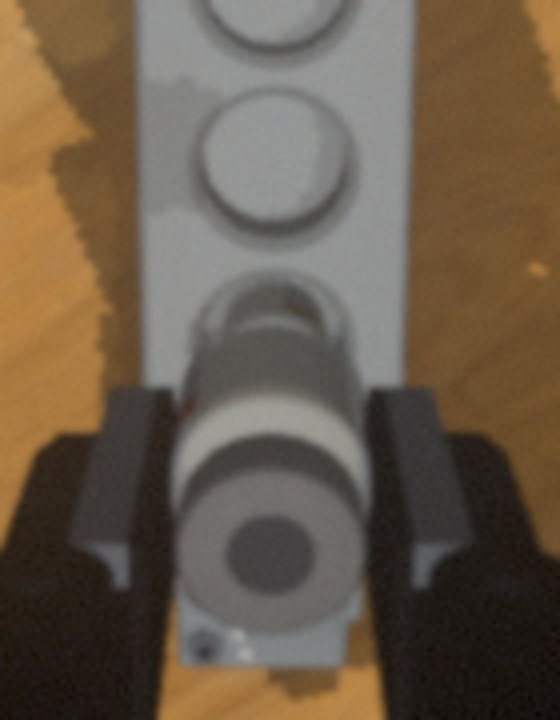

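>>> step_arm([
  [[0,0,-0.86,0,0],[0,0,-0.86,0,0],[0,0,-0.86,0,0],[0,0,-0.86,0,0],[0,0,-0.86,0,0],[0,0,-0.86,0,0],[0,0,-0.86,0,0],[0,0,-0.86,0,0],[0,0,-0.86,0,0],[0,0,-0.86,0,0]],
])

```text
time: 37.07
eef_pos: [0.5785, 0.0869, 0.1385]
tcp_rot: [-0.082, 0.997, 0.0, -0.003]
contact_force: [0.2, 0.6, 0.0]
opening: 0.24
```

>>> step_arm([
  [[0,0,0,0,-1],[0,0,0,0,-1],[0,0,0,0,-1],[0,0,0,0,-0.82],[0,0,0,0,0],[0,0,0,0,0],[0,0,0,0,0]],
])

```text
time: 37.65
eef_pos: [0.5794, 0.0886, 0.1401]
tcp_rot: [-0.245, 0.969, 0.0, -0.001]
contact_force: [0.6, -0.4, 0.1]
opening: 0.242
```

Run:
```python
from h import *
M,e=T2W()
c=cam('wrist')
p=atz(c,250+270/4-.3,150+550/4-.3,e[2]+.043);print('vial',M.T@(p-e))
go([.5752,.0870,.055],208.5)
```

```text
vial [ 0.00206444 -0.00024773 -0.04299512]
yaw -151.57 pos [0.5797 0.0886 0.1406] shares [0.115 0.016 2.14 ] n 2.14
turn deg -0.07 rows -0.01 opp 179.93
```

>>> step_arm([
  [[0,0.11,0.02,0.3,0],[0,0,0,0.8,0],[0,0,0,0.8,0],[0,0,0,0.3,0],[0,0,0,0,0],[0,0,0,0,0],[0,0,0,0,0]],
])

```text
time: 38.28
eef_pos: [0.5776, 0.0871, 0.0555]
tcp_rot: [-0.246, 0.969, -0.0, 0.001]
contact_force: [-0.0, -0.6, 1.0]
opening: 0.241
```

Run:
```python
from h import *
c=cam('wrist');crop(c,210,100,430,360,2.5,'w38.png')
go([.5752,.0870,.0105],208.5)
```

```text
yaw -151.51 pos [0.578  0.0871 0.0561] shares [0.066 0.033 1.139] n 1.14
turn deg -0.01 rows -0.0 opp 179.99
```

View pics/w38.png

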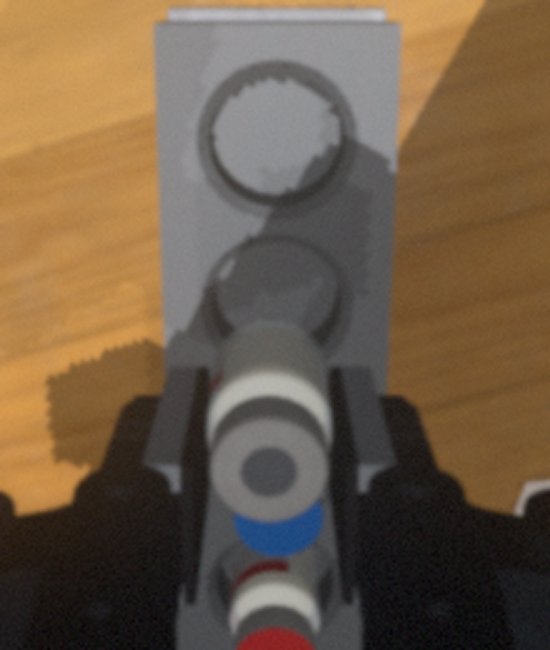

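>>> step_arm([
  [[0,0.05,0.03,0.4,0],[0,0,0,0.3,0],[0,0,0,0.23,0],[0,0,0,0,0],[0,0,0,0,0],[0,0,0,0,0]],
])

```text
time: 38.83
eef_pos: [0.5744, 0.0872, 0.0171]
tcp_rot: [-0.246, 0.969, -0.0, 0.0]
contact_force: [-0.5, -0.3, -0.1]
opening: 0.242
```

Run:
```python
from h import *
c=cam('wrist');crop(c,210,100,430,360,2.5,'w39.png')
go([.5752,.0870,.0105],208.5)
```

```text
yaw -151.51 pos [0.5746 0.0872 0.0174] shares [-0.012 -0.012  0.171] n 0.17
turn deg -0.01 rows -0.0 opp 179.99
```

View pics/w39.png

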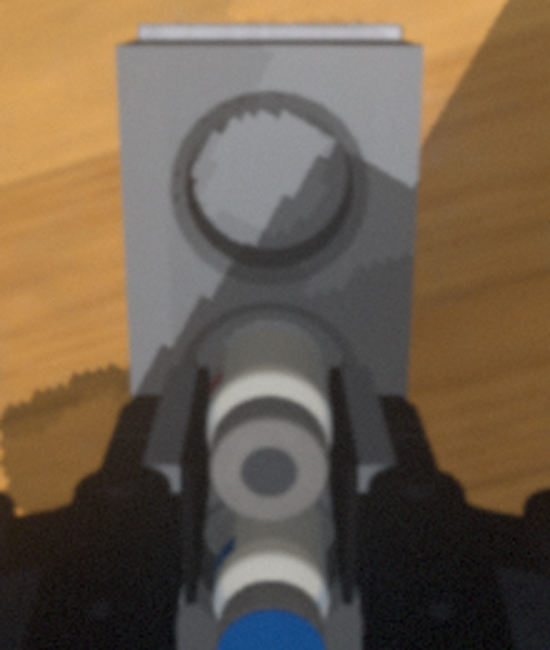

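>>> step_arm([
  [[0,0,0,0.09,0],[0,0,0,0.05,0],[0,0,0,0.03,0],[0,0,0,0,0],[0,0,0,0,0]],
])

```text
time: 39.3
eef_pos: [0.5745, 0.0873, 0.0114]
tcp_rot: [-0.246, 0.969, -0.0, 0.0]
contact_force: [-2.9, 0.9, 6.6]
opening: 0.24
```

>>> step_arm([
  [[0.3,0,0,0,0],[0.3,0,0,0,0],[0.45,0,0,0,0],[0.45,0,0,0,0],[0.45,0,0,-0.5,0],[0.45,0,0,-1,0],[0.45,0,0,-1,0],[0.45,0,0,-0.8,0],[0.45,0,0,0,0],[0.45,0,0,0,0]],
])

```text
time: 40.13
eef_pos: [0.5758, 0.0872, 0.1449]
tcp_rot: [-0.246, 0.969, -0.001, 0.003]
contact_force: [0.1, -0.2, -0.9]
opening: 0.448
```

Run:
```python
from h import *
go([.562,.4348,.14],189.4)
c=cam('wrist');crop(c,210,60,430,320,2.5,'w40.png')
```

```text
yaw -151.5 pos [0.5758 0.0872 0.1449] shares [-3.843  7.801  0.118] n 7.8
turn deg 19.1 rows 3.82 opp -160.9
```

View pics/w40.png

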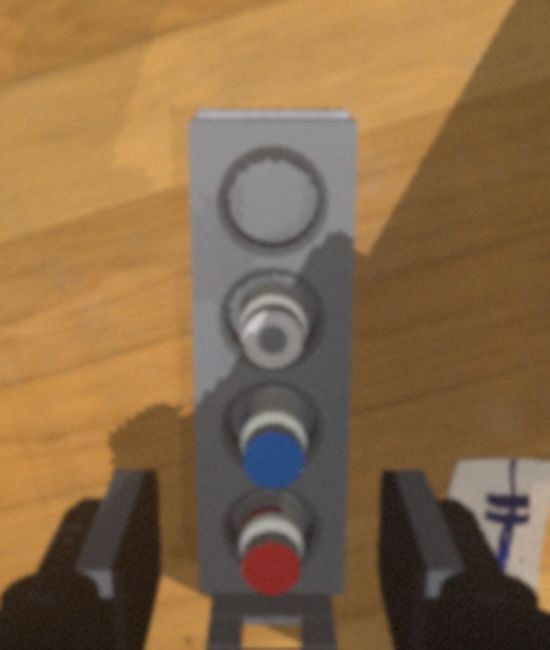

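Three placed in order. Last: orange.

>>> step_arm([
  [[0.45,-0.39,0.78,0,0],[0.45,-0.39,0.78,0,0],[0.45,-0.39,0.78,0,0],[0.45,-0.39,0.78,0,0],[0.45,-0.39,0.78,0,0],[0.45,-0.39,0.78,0,0],[0.45,-0.39,0.78,0,0],[0.45,-0.39,0.78,0,0],[0.45,-0.39,0.78,0,0],[0.45,-0.39,0.78,0,0]],
])

```text
time: 41.02
eef_pos: [0.5604, 0.4367, 0.1382]
tcp_rot: [-0.246, 0.969, -0.001, -0.003]
contact_force: [-0.1, 0.3, 0.1]
opening: 0.452
```

>>> step_arm([
  [[0.45,0,0,0,1],[0.45,0,0,0,1],[0.45,0,0,0,1],[0.45,0,0,0,0.82],[0.45,0,0,0,0],[0.45,0,0,0,0],[0.45,0,0,0,0]],
])

```text
time: 41.6
eef_pos: [0.5615, 0.4354, 0.14]
tcp_rot: [-0.083, 0.997, -0.001, -0.001]
contact_force: [-0.7, 0.1, -0.8]
opening: 0.447
```

Run:
```python
from h import *
go([.562,.4348,.055],189.4)
```

```text
yaw -170.53 pos [0.5615 0.4354 0.14  ] shares [-0.017 -0.014  2.125] n 2.12
turn deg 0.07 rows 0.01 opp -179.93
```

>>> step_arm([
  [[0.45,0,-0.02,0.4,0],[0.45,0,0,0.7,0],[0.45,0,0,0.7,0],[0.45,0,0,0.34,0],[0.45,0,0,0,0],[0.45,0,0,0,0],[0.45,0,0,0,0]],
])

```text
time: 42.18
eef_pos: [0.5634, 0.4357, 0.0581]
tcp_rot: [-0.082, 0.997, 0.001, 0.001]
contact_force: [-0.2, -0.3, -0.0]
opening: 0.451
```

```bash
python3 fin.py w41.png|head -1
python3 - <<'E'
from h import *
go([.562,.4348,.011],189.4)
E
```

```text
[0.5633869  0.43567302 0.05808989] 0.45117023608240875
yaw -170.59 pos [0.5638 0.4359 0.0588] shares [ 0.053 -0.022  1.195] n 1.19
turn deg 0.01 rows 0.0 opp -179.99
```

View pics/w41.png

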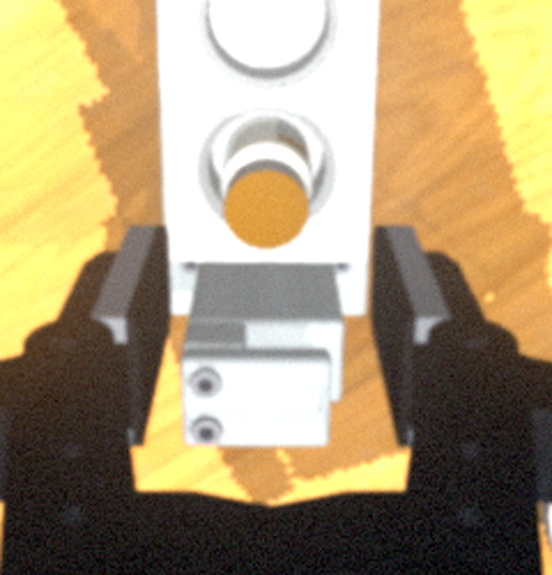

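>>> step_arm([
  [[0.45,0.06,-0.02,0.4,0],[0.45,0,0,0.4,0],[0.45,0,0,0.36,0],[0.45,0,0,0,0],[0.45,0,0,0,0],[0,0,0,0,0],[0,0,0,0,0],[0,0,0,0,0],[0,0,0,0,0],[0,0,0,0,0]],
])

```text
time: 43.07
eef_pos: [0.5604, 0.4341, 0.0106]
tcp_rot: [-0.082, 0.997, 0.0, 0.0]
contact_force: [0.2, -0.7, 1.0]
opening: 0.243
```

>>> step_arm([
  [[0,0,0,-0.2,0],[0,0,0,-0.5,0],[0,0,0,-0.8,0],[0,0,0,-0.8,0],[0,0,0,-0.8,0],[0,0,0,-0.2,0],[0,0,0,0,0],[0,0,0,0,0]],
])

```text
time: 43.73
eef_pos: [0.5599, 0.4338, 0.142]
tcp_rot: [-0.082, 0.997, 0.0, 0.0]
contact_force: [-0.1, 0.1, -0.9]
opening: 0.245
```

Run:
```python
from h import *
c=cam('wrist');M,e=T2W();print(get_state()['opening'])
crop(c,250,150,390,330,4,'w42.png')
go([.5404,.0681,.14],208.5)
```

```text
0.2430636921639921
yaw -170.61 pos [0.559  0.4333 0.14  ] shares [ 1.949 -8.932  0.014] n 8.93
turn deg -19.11 rows -3.82 opp 160.89
```

View pics/w42.png

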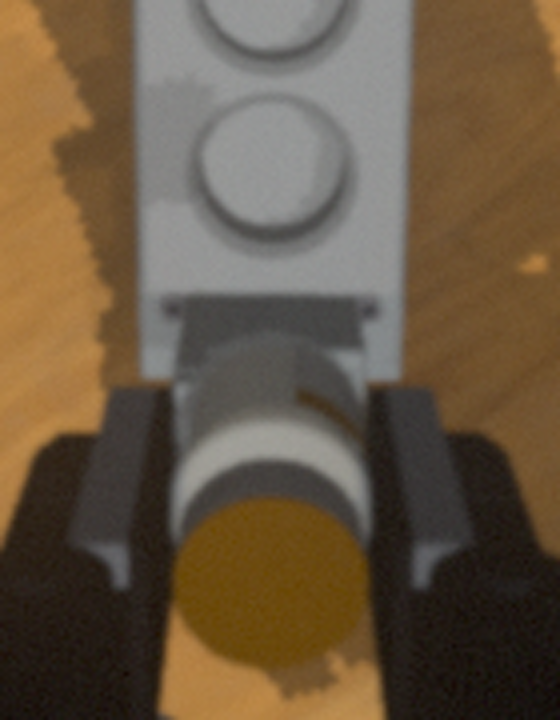

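>>> step_arm([
  [[0,0.2,-0.89,0,0],[0,0.2,-0.89,0,0],[0,0.2,-0.89,0,0],[0,0.2,-0.89,0,0],[0,0.2,-0.89,0,0],[0,0.2,-0.89,0,0],[0,0.2,-0.89,0,0],[0,0.2,-0.89,0,0],[0,0.2,-0.89,0,0],[0,0.2,-0.89,0,0]],
])

```text
time: 44.62
eef_pos: [0.5369, 0.0681, 0.1388]
tcp_rot: [-0.082, 0.997, 0.0, -0.003]
contact_force: [0.6, -0.3, -0.5]
opening: 0.242
```

>>> step_arm([
  [[0,0,0,0,-1],[0,0,0,0,-1],[0,0,0,0,-1],[0,0,0,0,-0.82],[0,0,0,0,0],[0,0,0,0,0],[0,0,0,0,0]],
])

```text
time: 45.2
eef_pos: [0.5382, 0.0697, 0.1403]
tcp_rot: [-0.245, 0.969, 0.0, -0.001]
contact_force: [-0.3, -0.2, -1.1]
opening: 0.241
```

Run:
```python
from h import *
M,e=T2W()
c=cam('wrist')
p=atz(c,250+272/4-.3,150+580/4-.3,e[2]+.0445);v=M.T@(p-e);print('vial',v)
S=np.array([.5404,.0681]);t=S-M[:2,0]*v[0];print(t)
go([*t,.055],208.5)
```

```text
vial [-2.71679359e-04 -4.32106032e-05 -4.45009251e-02]
[0.54016104 0.06797075]
yaw -151.57 pos [0.5385 0.0697 0.1407] shares [-0.019 -0.061  2.142] n 2.14
turn deg -0.07 rows -0.01 opp 179.93
```

>>> step_arm([
  [[0,-0.01,-0.04,0.3,0],[0,0,0,0.8,0],[0,0,0,0.8,0],[0,0,0,0.3,0],[0,0,0,0,0],[0,0,0,0,0],[0,0,0,0,0]],
])

```text
time: 45.83
eef_pos: [0.5417, 0.0683, 0.0554]
tcp_rot: [-0.246, 0.969, -0.0, 0.001]
contact_force: [0.3, 0.3, -0.1]
opening: 0.242
```

Run:
```python
from h import *
c=cam('wrist');crop(c,210,100,430,360,2.5,'w43.png')
go([.5402,.0680,.0105],208.5)
```

```text
yaw -151.51 pos [0.5421 0.0683 0.0559] shares [0.049 0.018 1.135] n 1.13
turn deg -0.01 rows -0.0 opp 179.99
```

View pics/w43.png

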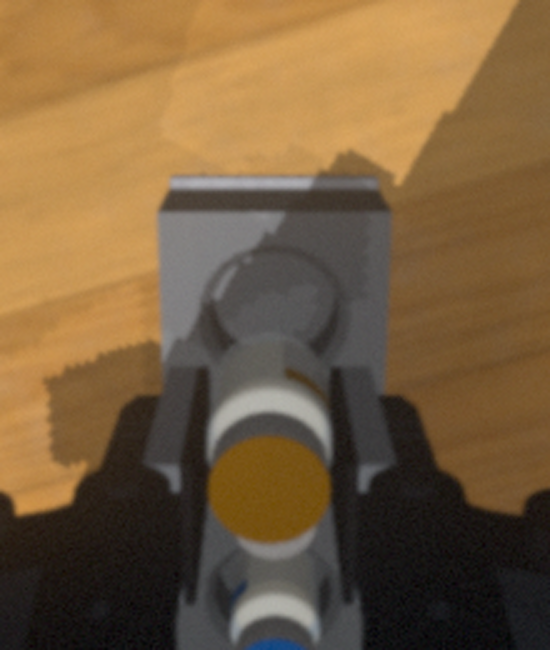

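>>> step_arm([
  [[0,0.04,0.02,0.4,0],[0,0,0,0.3,0],[0,0,0,0.23,0],[0,0,0,0,0],[0,0,0,0,0],[0,0,0,0,0]],
])

```text
time: 46.38
eef_pos: [0.539, 0.0683, 0.0171]
tcp_rot: [-0.246, 0.969, -0.0, 0.0]
contact_force: [0.8, -0.3, 0.7]
opening: 0.243
```

Run:
```python
from h import *
c=cam('wrist');crop(c,210,100,430,360,2.5,'w44.png')
go([.5402,.0680,.0105],208.5)
```

```text
yaw -151.51 pos [0.5392 0.0683 0.0173] shares [-0.019 -0.018  0.171] n 0.17
turn deg -0.01 rows -0.0 opp 179.99
```

View pics/w44.png

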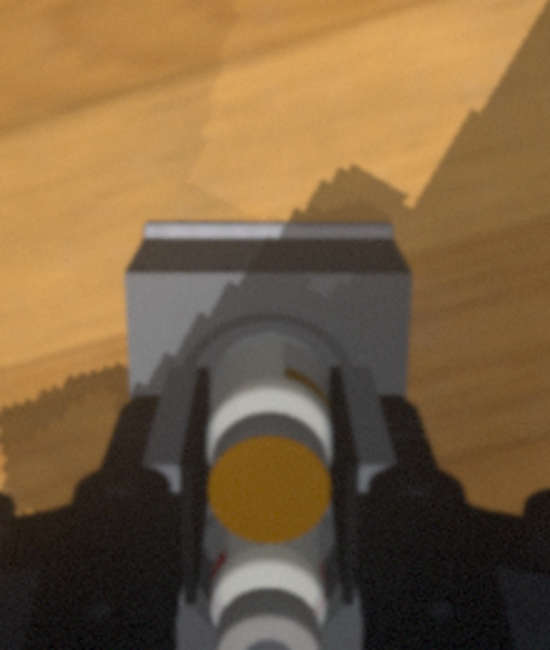

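>>> step_arm([
  [[0,-0.02,-0.01,0.09,0],[0,0,0,0.05,0],[0,0,0,0.03,0],[0,0,0,0,0],[0,0,0,0,0]],
])

```text
time: 46.85
eef_pos: [0.5398, 0.0684, 0.0104]
tcp_rot: [-0.246, 0.969, -0.0, 0.0]
contact_force: [-2.4, 0.0, 4.3]
opening: 0.244
```

>>> step_arm([
  [[0.3,0,0,0,0],[0.3,0,0,0,0],[0.45,0,0,0,0],[0.45,0,0,0,0],[0.45,0,0,-0.5,0],[0.45,0,0,-1,0],[0.45,0,0,-1,0],[0.45,0,0,-0.8,0],[0.45,0,0,0,0],[0.45,0,0,0,0]],
])

```text
time: 47.68
eef_pos: [0.5412, 0.0683, 0.1446]
tcp_rot: [-0.246, 0.969, -0.001, 0.003]
contact_force: [0.3, -1.2, -0.1]
opening: 0.455
```

Run:
```python
from h import *
print(get_state()['contact_force'],get_state()['eef_pos'])
c=cam('wrist');crop(c,210,60,430,320,2.5,'w45.png')
c=cam('side','s45.png');crop(c,220,110,420,300,4,'s45.png')
```

```text
[ 0.32514006 -1.20026396 -0.13511182] [0.54119876 0.06827413 0.14460695]
```

View pics/w45.png

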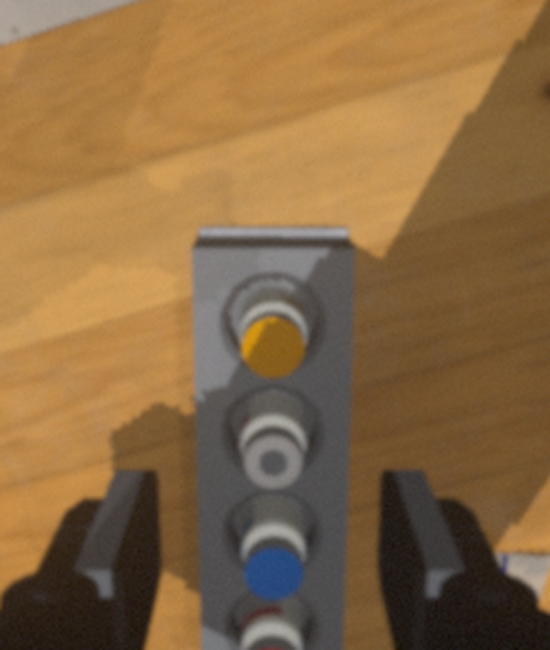

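View pics/s45.png

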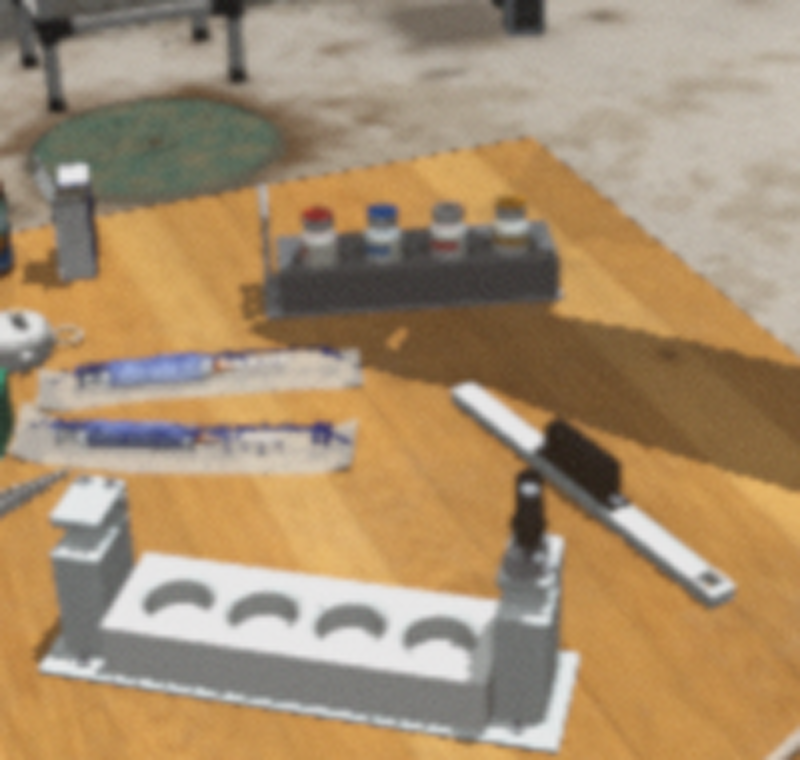

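Run:
```python
from h import *
print(sign_off())
```

```text
the job is handed in; nothing more can be done
None
```

The job is done and handed in at about 48 s of the 144 s allowed; `sign_off()` returned no verdict.

- **Plunger:** I pulled it up, twisted the T grip about 80° clockwise and let go. It is still latched open in the last side view.
- **Bar:** I slid it out about 30 mm sideways, lifted it off and laid it flat on the bare table between the racks.
- **Vials:** I moved them one at a time, upright. In the working rack they stand in the same order as before, from the steel tab: red, blue, grey, orange.

The last wrist and side pictures show all four vials upright in their sockets, the transport rack empty, and the gripper clear of everything. The wrist force readings after each move stayed below about 10 N.

**Disagreement:** the fingertips are about 26 mm short of the reported TCP, although the interface text puts the TCP at the very end of the fingers. My first try at the T grip therefore closed in the air above it, touching nothing. I measured the offset from the camera depth and allowed for it from then on.

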